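Close the coffee grinder's split housing and hold it shut

ROBOT

A 6-joint arm with a two-finger parallel gripper is mounted at the origin on a cart in front of the work surface, level with it; the furniture and walls round the work are solid. World frame = base frame: x ahead of the robot, y to its left, z up, the work surface at z = 0. Lengths are in mm, angles in rad, forces in N, time in s.
With the tool pointing down it reaches from about 350 to 875 mm from the base axis. Payload 4.2 kg.
Tool frame: the origin (TCP) lies midway between the tips of the shut fingers; the grasp point (between the pads) lies 19 mm behind it (bot.tcp_to_grasp is the distance from the TCP to the grasp point, in mm); z points along the fingers, y is the line along which they close (so a half turn about z gives the same grasp; the last joint's range is limited). The gripper opens to 85 mm and grips with 20 to 120 N. Pads are 22 mm wide; open, the fingers measure 114 mm over their backs; the gripper's body (76 mm by 85 mm) begins 54 mm behind the grasp point. The pads swing forward as they close: fully open they stand 13 mm farther back than shut.
Start: joints at [1.404, 0.385, 0.008, 0, -1.194, -0.259], TCP at [258.122, 569.185, 231.312] pointing down, gripper open.
Joint ranges: [-3.14, 3.14], [-1.21, 2.06], [-1.07, 1.41], [-3.16, 2.05], [-2.99, -0.16], [-3.1, 3.1]. Speed limits (rad/s): [2.79, 2.79, 3.14, 3.14, 3.14, 3.14].

INTERFACE

Orientations are given as a unit quaternion [x, y, z, w].
In Python, from workcell import bot gives the robot as it stands.
- The arm moves only by the tool move_arm, never from a script. Its argument "motion" is a list of rows, each an object of numbers: "dx", "dy", "dz": the shift along the tool's x, y, z in m; "rx", "ry", "rz": the turn, a rotation vector about the tool's x, y, z in rad; "fingers": the opening, from 0 (shut) to 1 (fully open). A call has 1 to 8 rows; each row shifts and turns the commanded pose from where the row before left it, along the tool's axes as they then stand; what a row does not reach is not made up. A row lasts 1/10 s, in which the tool goes at most 50 mm and 8.59 degrees, less where a joint would pass 70% of its speed; a pose out of reach is approached as far as the arm can. A call with a gripper value outside its range is refused whole. The fingers move at their own pace and stop on an object; "newtons" is the grip in N (left out, the last holds). Time passes only in rows, so rows that do not move let the fingers close. It gives the time, the measured TCP pose, the force, the opening and the grip force at its end, in the units of the state.
- bot.get_state(): the state, without advancing time (a new reading comes with each control period).
- bot.grab_frame(name): name is "scene" or "top" or "wrist"; returns a dict with "frame" (480x640x3 uint8, red, green, blue), "camera_matrix" (3x3 intrinsics, pixels), "position" and "attitude" of the camera in the world; the wrist camera has in their place "mount" (4x4, takes a point from camera to tool coordinates, whose origin is the TCP and whose axes are the flange's). Camera axes: x right, y up, looking along -z (the intrinsics and any distortion apply to the point x, -y, -z); pixel columns grow to the right and rows downward; lengths in mm; the calibration is good to about 2 mm. A picture is of the moment at which its call begins: read the wrist's pose just before it. There is no depth.
- bot.hand_in(): hands the job in; it is judged then, once.
The state is a dict: "clock": time; "q": joint angles; "qd": joint speeds; "tau": joint torques, N m; "tool_pos": TCP position; "tcp_rot": TCP orientation; "wrist_force": force on the tool from outside, world axes, zero at the start; "moment": the same for the moment, N m; "width": finger opening in mm; "grasp_force": force on a finger pad.
Only numpy, scipy, OpenCV 4.12 (cv2) and the standard library are available. Lean on these libraries where they do the work, as an engineer would, in place of code of your own. Each camera call takes 0.05 s, during which the arm holds its last target. There are 200 camera calls.

TASK

The coffee grinder has been cleaned and is going back together. Take its loose front shell, which lies inside-up on the worktop, and first stand it upright on its notched bottom edge on the worktop; then bring it upright to the open front of the grinder, align its two sockets on the two dowel pins, and push it fully home so that it closes flush and the sprung safety plunger is pushed right in. Finish while still holding the shell pressed on like that, without letting go (the spring pushes against it until I have put the screws in), and leave the espresso cup, garlic, mandarin and timer where they are.

Things in the scene. Friction and masses are not known exactly. Their poses are not given: they have to be found in the camera images.
- shell: Loose front shell, a shallow aluminium tray 130 long (x) x 60 wide (y) x 22 deep (z), 0.16 kg; flat straight sides, walls 5. Origin: centre of its outer face. +x runs to its plain top end, -x to the notched bottom end; +z out of its open inner side (rim at z = 22). Starts flat on its outer face, inside up, top end to the robot's left or left and near. Mounted: x up, z into the grinder.
- shell_foot (a point): Middle of the shell's bottom edge, at (-65, 0, 11) of shell, in the notch for the coffee chute (26 wide, 14 high), level with the two feet beside it. The shell stands freely on this edge, the point then on the worktop, z = 0.
- shell_low_socket (a point): Centre of the mouth of the lower socket, at (-31, 14.5, 22) of shell: a round blind hole along the shell's z, 11 in diameter, 14 deep, with a 2 mm chamfer at the mouth.
- shell_high_socket (a point): Centre of the mouth of the upper socket, at (39, -14.5, 22) of shell: same hole.
- grinder: Fixed upright rear housing, aluminium, 60 wide (y), 88 deep (x 0 to 88), from 10 to 140 above the worktop on rubber feet; black lid up to 154, 21 back from the front; dial on its right side. Origin: on the worktop under the middle of the flat split face; +x into the housing, +z up. Open front looks roughly at the robot. Home: shell rim on the split face (x = 0), shell bottom 10 above the worktop.
- low_dowel (a point): Foot of the lower dowel pin on the split face, at (0, -14.5, 44) of grinder: steel pin 8 in diameter with a round tip, standing out 12 along -x. It goes into the shell's lower socket; home, this point meets shell_low_socket.
- high_dowel (a point): Foot of the upper dowel pin on the split face, at (0, 14.5, 114) of grinder: same pin, for the shell's upper socket; home, this point meets shell_high_socket.
- plunger (a joint): Travel in m of the white spring-loaded safety plunger (9 in diameter) at (0, 0, 93) of grinder, between the dowels: 0 = out, standing 6 mm out of the split face; 0.006 = pushed in flush, by a solid pad inside the shell, when the shell is home. Its spring pushes with 2 N when out and 5 N when in.
- espresso_cup: Loose green and white espresso cup, 64 across, 89 with its handle, 48 high; origin under its middle. To be left alone.
- garlic: Loose garlic bulb, 60 across, 59 high; origin under its middle. To be left alone.
- mandarin: Loose mandarin, 58 across, 53 high; origin under its middle. To be left alone.
- kitchen_timer: Loose kitchen timer with a red top, 63 across, 56 high; origin under its middle. To be left alone.

How it is judged:
By the outcome, as a careful person would: the job done as asked, in the order asked, and still so for the second after the job is handed in, while the arm keeps its last pose, push and grip.
It also fails if it takes over 72 s, if anything falls off the work surface, if the arm or the gripper's body presses on something with over 40 N, if the wrist force passes 120 N, or if a joint passes its speed limit or range.

## Working session

There is one attempt and no reset: what is moved stays moved. The work goes in short steps, Python scripts to look and compute and a tool call to move; the robot and the scene stay as the last step left them, time stands still between calls to the robot, and variables do not carry over. Pictures are saved under pics/ and viewed, at most 10 in all, crops included, and the job is handed in when it is done.

Besides the shell and the picture viewer there is one more tool, called after "Emit:" as name([rows], argument=value, ...), one row to a line, values as JSON. move_arm: Moves the arm, as the interface text tells. Its arguments: {"type":"object","properties":{"motion":{"type":"array","items":{"type":"object","properties":{"dx":{"type":"number"},"dy":{"type":"number"},"dz":{"type":"number"},"rx":{"type":"number"},"ry":{"type":"number"},"rz":{"type":"number"},"fingers":{"type":"number"}}}},"newtons":{"type":"number"}},"required":["motion"]}

```bash
ls; mkdir -p pics; cat > h.py <<'E'
import numpy as np, cv2
from scipy.spatial.transform import Rotation as R
from workcell import bot
def grab(name,fn):
    s=bot.get_state(); f=bot.grab_frame(name)
    cv2.imwrite('pics/'+fn+'.png',f['frame'][:,:,::-1])
    import pickle; pickle.dump((s,f),open('pics/'+fn+'.pkl','wb')); return s,f
def load(fn):
    import pickle; return pickle.load(open('pics/'+fn+'.pkl','rb'))
def cam(s,f):
    K=np.array(f['camera_matrix'])
    if 'mount' in f:
        M=np.array(f['mount']); T=np.eye(4);T[:3,:3]=R.from_quat(s['tcp_rot']).as_matrix();T[:3,3]=s['tool_pos']
        W=T@M; return K,W[:3,:3],W[:3,3]
    a=np.array(f['attitude']); Rm=R.from_quat(a).as_matrix() if a.size==4 else a.reshape(3,3)
    return K,Rm,np.array(f['position'])
def ray(c,px):
    K,Rm,p=c; d=np.linalg.inv(K)@np.array([px[0],px[1],1.]); d=Rm@(d*[1,-1,-1]); return p,d/np.linalg.norm(d)
def onz(c,px,z):
    p,d=ray(c,px); return p+d*(z-p[2])/d[2]
def proj(c,P):
    K,Rm,p=c; v=Rm.T@(np.array(P)-p); v=v*[1,-1,-1]; u=K@v; return u[:2]/u[2]
def tri(r1,r2):
    A=np.zeros((3,3));b=np.zeros(3)
    for p,d in (r1,r2):
        Q=np.eye(3)-np.outer(d,d);A+=Q;b+=Q@p
    return np.linalg.solve(A,b)
E
python3 -c "
from h import *
for n in ['scene','top','wrist']:
    s,f=grab(n,n+'0'); print({k:(v if k!='frame' else v.shape) for k,v in f.items()})
print(s)
a=cv2.imread('pics/scene0.png');b=cv2.imread('pics/top0.png')
"
```

```text
pics
{'frame': (480, 640, 3), 'camera_matrix': array([[569.29051759,   0.        , 325.18538644],
       [  0.        , 569.29051759, 238.38843445],
       [  0.        ,   0.        ,   1.        ]]), 'position': array([-242.21970926, -537.85846483, 1213.11254421]), 'attitude': array([ 0.3335274 , -0.14428492, -0.39319158,  0.84459559])}
{'frame': (480, 640, 3), 'camera_matrix': array([[596.17174213,   0.        , 319.95919324],
       [  0.        , 596.17174213, 236.24616866],
       [  0.        ,   0.        ,   1.        ]]), 'position': array([ 248.86138967,  148.42863548, 1357.8762103 ]), 'attitude': array([-0.0674769 ,  0.07680318,  0.74961519, -0.65393058])}
{'frame': (480, 640, 3), 'camera_matrix': array([[407.33966671,   0.        , 319.9744221 ],
       [  0.        , 407.33966671, 237.89851051],
       [  0.        ,   0.        ,   1.        ]]), 'mount': array([[ 1.59705982e-04,  9.65916040e-01,  2.58855515e-01,
         6.55677289e+01],
       [ 9.99999975e-01, -1.13260602e-04, -1.94339091e-04,
        -3.48903738e-02],
       [-1.58397114e-04,  2.58855540e-01, -9.65916034e-01,
        -1.43450081e+02],
       [ 0.00000000e+00,  0.00000000e+00,  0.00000000e+00,
         1.00000000e+00]])}
{'clock': 0.1, 'q': array([ 1.40361324e+00,  3.85480789e-01,  6.73773402e-03, -3.99652058e-04,
       -1.19400218e+00, -2.58592361e-01]), 'qd': array([-0.00094303, -0.00145845,  0.00342921,  0.00150079, -0.00115456,
       -0.00030077]), 'tau': array([ 1.58339321e-04, -3.93319452e+01,  1.88929296e+01,  4.19794366e+00,
       -2.58711174e-03,  3.28751447e-06]), 'tool_pos': array([257.92318706, 568.71792793, 230.325849  ]), 'tcp_rot': array([ 9.77408807e-01, -2.11355245e-01, -1.41020793e-04,  9.81921915e-04]), 'wrist_force': array([ 0.31907695,  0.69138945, -1.04253113]), 'moment': array([ 0.0249015 , -0.04142639,  0.02099471]), 'grasp_force': 0.0, 'width': 85.18484297424381}
```

View pics/scene0.png

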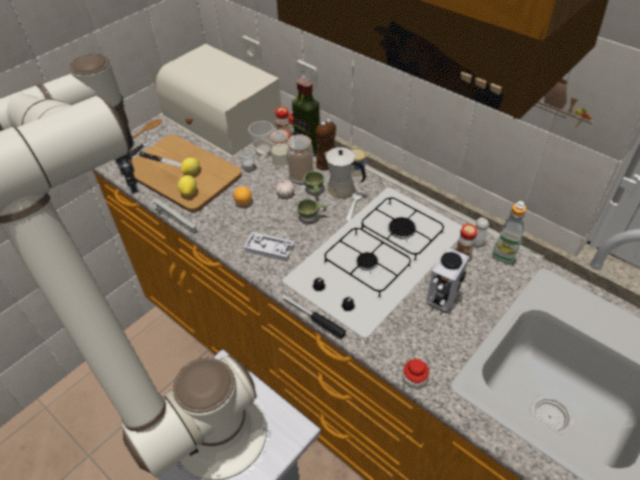

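View pics/top0.png

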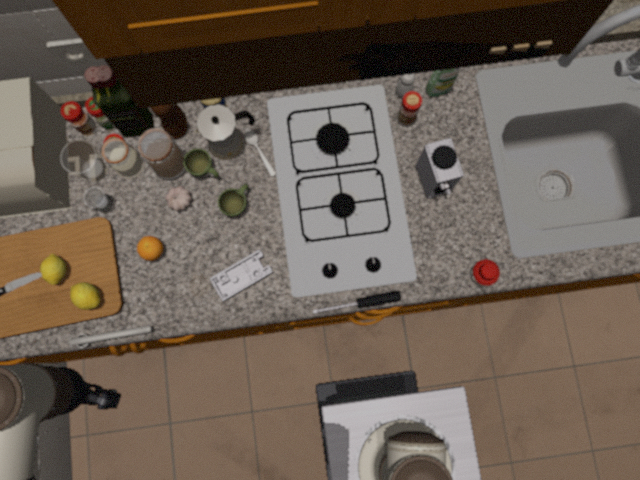

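The scene view shows the shell at about (270,245) and the grinder at (448,280). In the top view the shell is at about (241,276) and the grinder at (440,165). I'll zoom in on both.

```bash
python3 -c "
from h import *
a=cv2.imread('pics/scene0.png');b=cv2.imread('pics/top0.png')
def c(i,x,y,w=100,h=75): return cv2.resize(i[y:y+h,x:x+w],(400,300),interpolation=cv2.INTER_CUBIC)
m=np.vstack([np.hstack([c(b,195,240),c(b,390,130)]),np.hstack([c(a,220,208),c(a,400,240)])])
cv2.imwrite('pics/m0.png',m)
for p in [(440,165),(241,276),(212,285),(270,262),(232,203),(178,198),(150,248),(486,272)]: print(p,onz(cam(*load('top0')),p,20).round())
"
```

```text
(440, 165) [ 655. -191.   20.]
(241, 276) [458. 301.  20.]
(212, 285) [446. 368.  20.]
(270, 262) [481. 232.  20.]
(232, 203) [630. 303.  20.]
(178, 198) [659. 426.  20.]
(150, 248) [550. 500.  20.]
(486, 272) [ 391. -249.   20.]
```

View pics/m0.png

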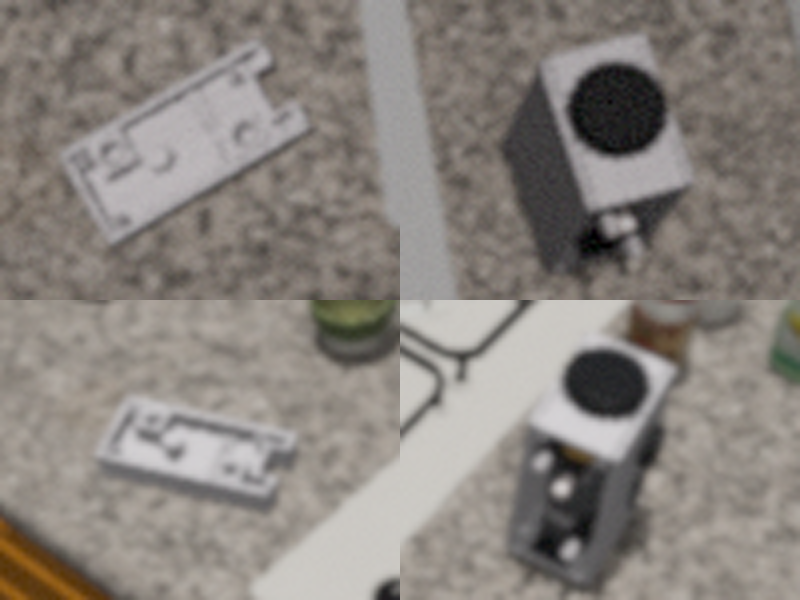

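The shell's notched end points right (robot −y). Its top end points left and near, as described. Next I'll write a move planner and take a close look with the wrist camera.

```bash
cat >> h.py <<'E'
def frame(zax,xax):
    z=np.array(zax,float);z/=np.linalg.norm(z);x=np.array(xax,float);x-=z*(x@z);x/=np.linalg.norm(x)
    return np.column_stack([x,np.cross(z,x),z])
def az(a): return np.array([np.cos(np.radians(a)),np.sin(np.radians(a)),0])
def plan(pt,Rt,n=None,start=None):
    """rows moving tool to TCP pt/orientation Rt, straight line, n equal rows"""
    s=bot.get_state(); p=np.array(s['tool_pos']);R0=R.from_quat(s['tcp_rot'])
    if start: p,R0=np.array(start[0]),R.from_matrix(start[1])
    Rt=R.from_matrix(Rt); rv=(R0.inv()*Rt).as_rotvec(); d=np.array(pt)-p
    k=max(np.linalg.norm(d)/45,np.degrees(np.linalg.norm(rv))/8.2,1); n=n or int(np.ceil(k))
    print('n',n,'min',round(k,1),'rotvec/row',(rv/n).round(4))
    for i in range(n):
        Ri=R0*R.from_rotvec(rv*i/n); t=Ri.inv().apply(d/n)/1000
        print('{"dx":%.4f,"dy":%.4f,"dz":%.4f,"rx":%.4f,"ry":%.4f,"rz":%.4f}'%(*t,*(rv/n)))
E
python3 -c "
from h import *
c=cam(*load('top0'))
k=lambda x,y,ox,oy:(x/4+ox-.4,y/4+oy-.4)
sh=[onz(c,k(x,y,195,240),22) for x,y in [(64,158),(110,243),(312,127),(268,40)]]
print(np.round(sh,1)); sh=np.array(sh)
print([np.linalg.norm(sh[i]-sh[(i+1)%4]).round(1) for i in range(4)],sh.mean(0))
d=(sh[0]+sh[1]-sh[2]-sh[3])[:2];print('az shell x',np.degrees(np.arctan2(d[1],d[0])))
g=np.array([onz(c,k(x,y,390,130),140) for x,y in [(140,67),(248,37),(292,183),(187,212)]])
print(g.round(1),[np.linalg.norm(g[i]-g[(i+1)%4]).round(1) for i in range(4)])
d=(g[0]+g[1]-g[2]-g[3])[:2];print('az g x',np.degrees(np.arctan2(d[1],d[0])),'front mid',(g[2]+g[3])/2)
# view pose: camera over shell; camera at tool +x 65
x=az(104.4); plan(np.array([455,300,230])-x*100, frame([0,0,-1],x))
"
```

```text
[[459.6 369.5  22. ]
 [408.5 348.7  22. ]
 [458.2 228.8  22. ]
 [511.2 247.7  22. ]]
[np.float64(55.2), np.float64(129.8), np.float64(56.3), np.float64(132.3)] [459.36638842 298.65842825  22.        ]
az shell x 112.73793648782191
[[ 664.9 -135.1  140. ]
 [ 673.9 -195.8  140. ]
 [ 589.7 -204.2  140. ]
 [ 581.4 -146.   140. ]] [np.float64(61.3), np.float64(84.6), np.float64(58.8), np.float64(84.2)]
az g x 6.551741743320624 front mid [ 585.5693767 -175.0833545  140.       ]
n 16 min 15.7 rotvec/row [ 1.000e-04  1.000e-04 -1.405e-01]
{"dx":0.0221,"dy":0.0151,"dz":0.0001,"rx":0.0001,"ry":0.0001,"rz":-0.1405}
{"dx":0.0197,"dy":0.0180,"dz":0.0001,"rx":0.0001,"ry":0.0001,"rz":-0.1405}
{"dx":0.0170,"dy":0.0206,"dz":0.0001,"rx":0.0001,"ry":0.0001,"rz":-0.1405}
{"dx":0.0140,"dy":0.0228,"dz":0.0001,"rx":0.0001,"ry":0.0001,"rz":-0.1405}
{"dx":0.0106,"dy":0.0245,"dz":0.0001,"rx":0.0001,"ry":0.0001,"rz":-0.1405}
{"dx":0.0071,"dy":0.0258,"dz":0.0001,"rx":0.0001,"ry":0.0001,"rz":-0.1405}
{"dx":0.0034,"dy":0.0265,"dz":0.0001,"rx":0.0001,"ry":0.0001,"rz":-0.1405}
{"dx":-0.0003,"dy":0.0267,"dz":0.0001,"rx":0.0001,"ry":0.0001,"rz":-0.1405}
{"dx":-0.0041,"dy":0.0264,"dz":0.0001,"rx":0.0001,"ry":0.0001,"rz":-0.1405}
{"dx":-0.0077,"dy":0.0256,"dz":0.0001,"rx":0.0001,"ry":0.0001,"rz":-0.1405}
{"dx":-0.0112,"dy":0.0243,"dz":0.0000,"rx":0.0001,"ry":0.0001,"rz":-0.1405}
{"dx":-0.0145,"dy":0.0224,"dz":0.0000,"rx":0.0001,"ry":0.0001,"rz":-0.1405}
{"dx":-0.0175,"dy":0.0202,"dz":0.0000,"rx":0.0001,"ry":0.0001,"rz":-0.1405}
{"dx":-0.0202,"dy":0.0175,"dz":0.0000,"rx":0.0001,"ry":0.0001,"rz":-0.1405}
{"dx":-0.0224,"dy":0.0145,"dz":0.0000,"rx":0.0001,"ry":0.0001,"rz":-0.1405}
{"dx":-0.0242,"dy":0.0113,"dz":0.0000,"rx":0.0001,"ry":0.0001,"rz":-0.1405}
```

Emit:
move_arm([
  {"dx":0.0385,"dy":0.02},
  {"dx":0.0385,"dy":0.02},
  {"dx":0.0385,"dy":0.02},
  {"dx":0.0385,"dy":0.02},
  {"dx":0.0385,"dy":0.02},
  {"dx":0.0385,"dy":0.02},
  {"dx":0.0385,"dy":0.02},
  {"rz":-0.14},
])

```text
$.motion[0]: bad value
```

Emit:
move_arm([
  {"rz":-0.14},
  {"rz":-0.14},
  {"rz":-0.14},
  {"rz":-0.14},
  {"rz":-0.14},
  {"rz":-0.14},
  {"rz":-0.14},
  {"rz":-0.14},
])

```text
$.motion[0]: bad value
```

Emit:
move_arm([
  {"rz":-0.14},
  {"rz":-0.14},
  {"rz":-0.14},
  {"rz":-0.14},
  {"rz":-0.14},
  {"rz":-0.14},
  {"rz":-0.14},
  {"rz":-0.14},
])

```text
$.motion[0]: bad value
```

```bash
python3 -c "
from h import *
s,f=grab('wrist','w1');print(s['q'].round(3),s['tool_pos'].round(1),R.from_quat(s['tcp_rot']).as_matrix().round(3))
"
```

```text
[ 1.404  0.385  0.007 -0.    -1.194 -0.259] [257.9 568.8 230.5] [[ 0.911 -0.413 -0.001]
 [-0.413 -0.911 -0.002]
 [ 0.     0.002 -1.   ]]
```

View pics/w1.png

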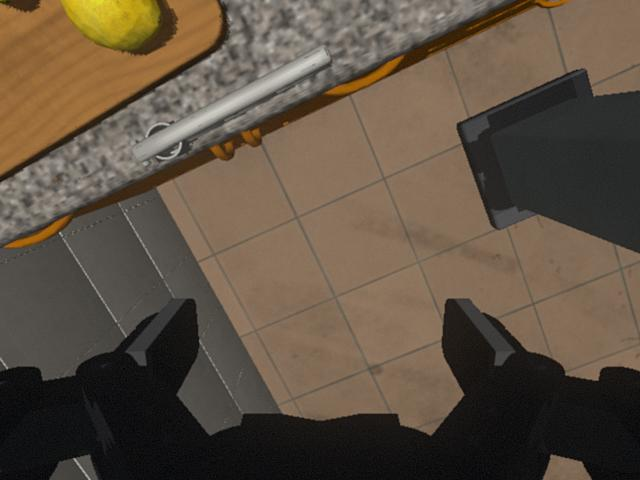

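The move was refused, so the arm hasn't moved. This view shows the cart edge and the open fingers. I'll give every field in each row.

Emit:
move_arm([
  {"dx":0.0385,"dy":0.02,"dz":0,"rx":0,"ry":0,"rz":0,"fingers":1},
  {"dx":0.0385,"dy":0.02,"dz":0,"rx":0,"ry":0,"rz":0,"fingers":1},
  {"dx":0.0385,"dy":0.02,"dz":0,"rx":0,"ry":0,"rz":0,"fingers":1},
  {"dx":0.0385,"dy":0.02,"dz":0,"rx":0,"ry":0,"rz":0,"fingers":1},
  {"dx":0.0385,"dy":0.02,"dz":0,"rx":0,"ry":0,"rz":0,"fingers":1},
  {"dx":0.0385,"dy":0.02,"dz":0,"rx":0,"ry":0,"rz":0,"fingers":1},
  {"dx":0.0385,"dy":0.02,"dz":0,"rx":0,"ry":0,"rz":0,"fingers":1},
  {"dx":0,"dy":0,"dz":0,"rx":0,"ry":0,"rz":-0.14,"fingers":1},
])

```text
clock: 1.0
tool_pos: [447.7, 326.6, 231.2]
tcp_rot: [0.99, -0.143, -0.0, 0.001]
wrist_force: [-0.2, -0.1, -0.4]
width: 85.3
grasp_force: 0.0
```

Emit:
move_arm([
  {"dx":0,"dy":0,"dz":0,"rx":0,"ry":0,"rz":-0.14,"fingers":1},
  {"dx":0,"dy":0,"dz":0,"rx":0,"ry":0,"rz":-0.14,"fingers":1},
  {"dx":0,"dy":0,"dz":0,"rx":0,"ry":0,"rz":-0.14,"fingers":1},
  {"dx":0,"dy":0,"dz":0,"rx":0,"ry":0,"rz":-0.14,"fingers":1},
  {"dx":0,"dy":0,"dz":0,"rx":0,"ry":0,"rz":-0.14,"fingers":1},
  {"dx":0,"dy":0,"dz":0,"rx":0,"ry":0,"rz":-0.14,"fingers":1},
  {"dx":0,"dy":0,"dz":0,"rx":0,"ry":0,"rz":-0.14,"fingers":1},
  {"dx":0,"dy":0,"dz":0,"rx":0,"ry":0,"rz":-0.14,"fingers":1},
])

```text
clock: 1.8
tool_pos: [445.6, 330.3, 231.1]
tcp_rot: [0.913, 0.408, -0.0, 0.0]
wrist_force: [0.9, 0.3, -0.9]
width: 85.2
grasp_force: 0.0
```

Emit:
move_arm([
  {"dx":0,"dy":0,"dz":0,"rx":0,"ry":0,"rz":-0.14,"fingers":1},
  {"dx":0,"dy":0,"dz":0,"rx":0,"ry":0,"rz":-0.14,"fingers":1},
  {"dx":0,"dy":0,"dz":0,"rx":0,"ry":0,"rz":-0.14,"fingers":1},
  {"dx":0,"dy":0,"dz":0,"rx":0,"ry":0,"rz":-0.14,"fingers":1},
  {"dx":0,"dy":0,"dz":0,"rx":0,"ry":0,"rz":-0.14,"fingers":1},
  {"dx":0,"dy":0,"dz":0,"rx":0,"ry":0,"rz":-0.14,"fingers":1},
  {"dx":0,"dy":0,"dz":0,"rx":0,"ry":0,"rz":-0.14,"fingers":1},
  {"dx":0,"dy":0,"dz":0,"rx":0,"ry":0,"rz":-0.14,"fingers":1},
])

```text
clock: 2.6
tool_pos: [445.6, 330.3, 231.1]
tcp_rot: [0.557, 0.83, -0.0, -0.0]
wrist_force: [-0.5, 0.7, 0.1]
width: 85.5
grasp_force: 0.0
```

```bash
python3 -c "
from h import *
s,f=grab('wrist','w1');print(s['q'].round(3),s['tool_pos'].round(1),R.from_quat(s['tcp_rot']).as_matrix().round(3))
"
```

```text
[ 0.93   0.266 -0.167 -0.    -1.139  2.601] [445.6 330.3 231.1] [[-0.379  0.925 -0.   ]
 [ 0.925  0.379 -0.   ]
 [-0.    -0.    -1.   ]]
```

View pics/w1.png

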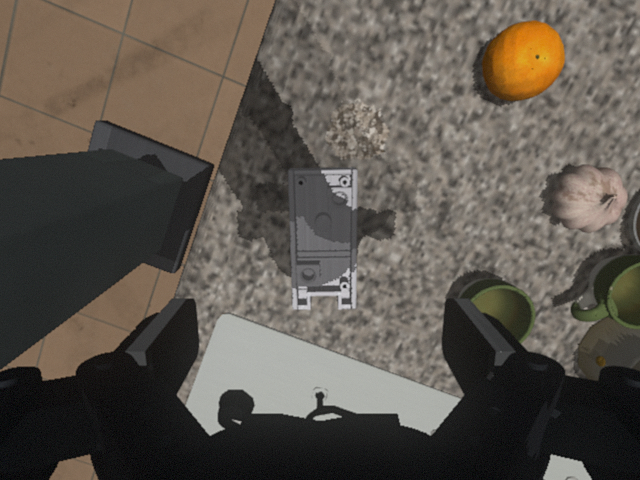

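The wrist view shows the shell squarely: corners at about (290,170), (357,168), (355,308) and (292,308), with the notch at the bottom. It is nearly aligned with the tool.

```bash
python3 -c "
from h import *
s,f=load('w1');c=cam(s,f)
a=cv2.imread('pics/w1.png');hsv=cv2.cvtColor(a,cv2.COLOR_BGR2HSV)
P=np.array([onz(c,p,22) for p in [(289.5,169.5),(357.5,168),(356,308.5),(292,308.5)]])
print(P.round(1),[np.linalg.norm(P[i]-P[(i+1)%4]).round(1) for i in range(4)],P.mean(0))
d=P[0]+P[1]-P[2]-P[3];e=P[1]+P[2]-P[0]-P[3];print(np.degrees([np.arctan2(d[1],d[0]),np.arctan2(e[1],e[0])]))
"
```

```text
[[409.5 349.6  22. ]
 [462.9 372.9  22. ]
 [514.  252.7  22. ]
 [458.4 229.9  22. ]] [np.float64(58.3), np.float64(130.6), np.float64(60.1), np.float64(129.3)] [461.19018665 301.23927409  22.        ]
[112.64681711  22.94036377]
```

Emit:
move_arm([
  {"dx":-0.003,"dy":0.003,"dz":0.045,"rx":0,"ry":0,"rz":-0.006,"fingers":1},
  {"dx":0,"dy":0,"dz":0.045,"rx":0,"ry":0,"rz":0,"fingers":1},
  {"dx":0,"dy":0,"dz":0.045,"rx":0,"ry":0,"rz":0,"fingers":1},
  {"dx":0,"dy":0,"dz":0.045,"rx":0,"ry":0,"rz":0,"fingers":1},
  {"dx":0,"dy":0,"dz":0.03,"rx":0,"ry":0,"rz":0,"fingers":1},
  {"dx":0,"dy":0,"dz":0.015,"rx":0,"ry":0,"rz":0,"fingers":1},
  {"dx":0,"dy":0,"dz":0.008,"rx":0,"ry":0,"rz":0,"fingers":1},
  {"dx":0,"dy":0,"dz":0,"rx":0,"ry":0,"rz":0,"fingers":1},
])

```text
clock: 3.45
tool_pos: [449.3, 328.3, -2.6]
tcp_rot: [0.557, 0.83, -0.001, -0.0]
wrist_force: [0.6, 0.0, 0.5]
width: 85.1
grasp_force: 0.0
```

Emit:
move_arm([
  {"dx":0,"dy":0,"dz":0,"rx":0,"ry":0,"rz":0,"fingers":0.5},
  {"dx":0,"dy":0,"dz":0,"rx":0,"ry":0,"rz":0,"fingers":0.5},
  {"dx":0,"dy":0,"dz":0,"rx":0,"ry":0,"rz":0,"fingers":0.5},
  {"dx":0,"dy":0,"dz":0,"rx":0,"ry":0,"rz":0,"fingers":0.5},
], newtons=60)

```text
clock: 3.85
tool_pos: [450.4, 329.7, 0.0]
tcp_rot: [0.557, 0.831, 0.002, 0.0]
wrist_force: [-0.8, -0.2, 6.7]
width: 58.7
grasp_force: 67.0
```

Emit:
move_arm([
  {"dx":0,"dy":0,"dz":-0.015,"rx":0,"ry":0,"rz":0,"fingers":0.5},
  {"dx":0,"dy":0,"dz":-0.03,"rx":0,"ry":0,"rz":0,"fingers":0.5},
  {"dx":0,"dy":0,"dz":-0.04,"rx":0,"ry":0,"rz":0,"fingers":0.5},
  {"dx":0,"dy":0,"dz":-0.04,"rx":0,"ry":0,"rz":0,"fingers":0.5},
  {"dx":0,"dy":0,"dz":-0.03,"rx":0,"ry":0,"rz":0,"fingers":0.5},
  {"dx":0,"dy":0,"dz":0,"rx":0,"ry":0.07,"rz":0,"fingers":0.5},
  {"dx":0,"dy":0,"dz":0,"rx":0,"ry":0.125,"rz":0,"fingers":0.5},
  {"dx":0,"dy":0,"dz":0,"rx":0,"ry":0.125,"rz":0,"fingers":0.5},
])

```text
clock: 4.65
tool_pos: [448.7, 329.5, 154.1]
tcp_rot: [0.549, 0.82, 0.091, -0.134]
wrist_force: [0.4, -0.8, -2.4]
width: 58.5
grasp_force: 66.1
```

Emit:
move_arm([
  {"dx":0,"dy":0,"dz":0,"rx":0,"ry":0.125,"rz":0,"fingers":0.5},
  {"dx":0,"dy":0,"dz":0,"rx":0,"ry":0.125,"rz":0,"fingers":0.5},
  {"dx":0,"dy":0,"dz":0,"rx":0,"ry":0.125,"rz":0,"fingers":0.5},
  {"dx":0,"dy":0,"dz":0,"rx":0,"ry":0.125,"rz":0,"fingers":0.5},
  {"dx":0,"dy":0,"dz":0,"rx":0,"ry":0,"rz":0,"fingers":0.5},
])

```text
clock: 5.15
tool_pos: [431.8, 389.2, 219.0]
tcp_rot: [0.571, 0.747, 0.18, -0.29]
wrist_force: [0.6, -0.2, -1.5]
width: 59.0
grasp_force: 66.2
```

```bash
python3 -c "
from h import *
s=bot.get_state();print(s['clock'],s['q'].round(3),s['tool_pos'].round(1),s['tcp_rot'].round(3),s['wrist_force'],s['width'])
a=R.from_quat(s['tcp_rot']).as_matrix();print(a.round(3))"
```

```text
5.15 [ 0.616  0.311 -0.049 -0.754 -1.136  3.096] [431.8 389.2 219. ] [ 0.571  0.747  0.18  -0.29 ] [ 0.57071433 -0.23258189 -1.45648529] 59.03411134141236
[[-0.181  0.957 -0.227]
 [ 0.748  0.284  0.6  ]
 [ 0.639 -0.061 -0.767]]
```

Joint 6 reached its limit partway through the tilt. I'll stand the shell facing a different way instead, with the tool pointing more radially outward, which brings joint 6 back toward the middle of its range.

```bash
python3 -c "
from h import *
plan([510,370,200],frame(az(60),[0,0,1]))"
```

```text
n 9 min 8.4 rotvec/row [-0.0872  0.0946  0.0335]
{"dx":-0.0045,"dy":0.0078,"dz":-0.0016,"rx":-0.0872,"ry":0.0946,"rz":0.0335}
{"dx":-0.0041,"dy":0.0081,"dz":-0.0013,"rx":-0.0872,"ry":0.0946,"rz":0.0335}
{"dx":-0.0037,"dy":0.0084,"dz":-0.0010,"rx":-0.0872,"ry":0.0946,"rz":0.0335}
{"dx":-0.0034,"dy":0.0085,"dz":-0.0006,"rx":-0.0872,"ry":0.0946,"rz":0.0335}
{"dx":-0.0030,"dy":0.0087,"dz":-0.0001,"rx":-0.0872,"ry":0.0946,"rz":0.0335}
{"dx":-0.0028,"dy":0.0088,"dz":0.0003,"rx":-0.0872,"ry":0.0946,"rz":0.0335}
{"dx":-0.0025,"dy":0.0088,"dz":0.0009,"rx":-0.0872,"ry":0.0946,"rz":0.0335}
{"dx":-0.0023,"dy":0.0088,"dz":0.0014,"rx":-0.0872,"ry":0.0946,"rz":0.0335}
{"dx":-0.0022,"dy":0.0087,"dz":0.0019,"rx":-0.0872,"ry":0.0946,"rz":0.0335}
```

Emit:
move_arm([
  {"dx":-0.004,"dy":0.008,"dz":-0.002,"rx":-0.087,"ry":0.095,"rz":0.033,"fingers":0.5},
  {"dx":-0.004,"dy":0.008,"dz":-0.001,"rx":-0.087,"ry":0.095,"rz":0.033,"fingers":0.5},
  {"dx":-0.004,"dy":0.008,"dz":-0.001,"rx":-0.087,"ry":0.095,"rz":0.033,"fingers":0.5},
  {"dx":-0.003,"dy":0.008,"dz":0,"rx":-0.087,"ry":0.095,"rz":0.033,"fingers":0.5},
  {"dx":-0.003,"dy":0.009,"dz":0,"rx":-0.087,"ry":0.095,"rz":0.033,"fingers":0.5},
  {"dx":-0.003,"dy":0.009,"dz":0,"rx":-0.087,"ry":0.095,"rz":0.033,"fingers":0.5},
  {"dx":-0.003,"dy":0.009,"dz":0.001,"rx":-0.087,"ry":0.095,"rz":0.033,"fingers":0.5},
  {"dx":-0.002,"dy":0.009,"dz":0.001,"rx":-0.087,"ry":0.095,"rz":0.033,"fingers":0.5},
])

```text
clock: 5.95
tool_pos: [488.0, 426.2, 342.2]
tcp_rot: [0.711, 0.416, 0.491, -0.283]
wrist_force: [-0.9, 0.8, -1.3]
width: 59.0
grasp_force: 66.3
```

```bash
python3 -c "
from h import *
s=bot.get_state();print(s['q'].round(3),s['tool_pos'].round(1),s['wrist_force'],s['width'])
a=R.from_quat(s['tcp_rot']).as_matrix();print(a.round(3))
plan([510,370,200],frame(az(60),[0,0,1]))"
```

```text
[ 0.57   0.069 -0.235 -1.358 -0.459  3.096] [488.  426.2 342.2] [-0.88677485  0.7646295  -1.26007518] 58.989907944806546
[[ 0.172  0.87   0.462]
 [ 0.314 -0.494  0.811]
 [ 0.934  0.005 -0.358]]
n 4 min 3.4 rotvec/row [-0.0016  0.0915  0.0016]
{"dx":-0.0367,"dy":0.0115,"dz":0.0039,"rx":-0.0016,"ry":0.0915,"rz":0.0016}
{"dx":-0.0368,"dy":0.0116,"dz":0.0005,"rx":-0.0016,"ry":0.0915,"rz":0.0016}
{"dx":-0.0367,"dy":0.0116,"dz":-0.0028,"rx":-0.0016,"ry":0.0915,"rz":0.0016}
{"dx":-0.0363,"dy":0.0117,"dz":-0.0061,"rx":-0.0016,"ry":0.0915,"rz":0.0016}
```

Raising the tool to horizontal needs joint 4 swung round, which puts joint 6 out of range with this wrist flip. I'll lay the shell flat again in the same area, then regrasp with the half-turned wrist, leaning 20° toward the shell's top end.

```bash
python3 -c "
from h import *
plan([458,331,170],frame([0,0,-1],az(95)))"
```

```text
n 10 min 9.3 rotvec/row [ 0.0367 -0.1165 -0.0525]
{"dx":-0.0196,"dy":0.0020,"dz":-0.0029,"rx":0.0367,"ry":-0.1165,"rz":-0.0525}
{"dx":-0.0199,"dy":0.0009,"dz":-0.0007,"rx":0.0367,"ry":-0.1165,"rz":-0.0525}
{"dx":-0.0198,"dy":-0.0001,"dz":0.0016,"rx":0.0367,"ry":-0.1165,"rz":-0.0525}
{"dx":-0.0195,"dy":-0.0011,"dz":0.0039,"rx":0.0367,"ry":-0.1165,"rz":-0.0525}
{"dx":-0.0188,"dy":-0.0019,"dz":0.0062,"rx":0.0367,"ry":-0.1165,"rz":-0.0525}
{"dx":-0.0178,"dy":-0.0026,"dz":0.0084,"rx":0.0367,"ry":-0.1165,"rz":-0.0525}
{"dx":-0.0166,"dy":-0.0031,"dz":0.0105,"rx":0.0367,"ry":-0.1165,"rz":-0.0525}
{"dx":-0.0151,"dy":-0.0035,"dz":0.0125,"rx":0.0367,"ry":-0.1165,"rz":-0.0525}
{"dx":-0.0133,"dy":-0.0038,"dz":0.0143,"rx":0.0367,"ry":-0.1165,"rz":-0.0525}
{"dx":-0.0114,"dy":-0.0039,"dz":0.0159,"rx":0.0367,"ry":-0.1165,"rz":-0.0525}
```

Emit:
move_arm([
  {"dx":-0.015,"dy":0.002,"dz":-0.003,"rx":0.037,"ry":-0.116,"rz":-0.052,"fingers":0.5},
  {"dx":-0.016,"dy":0.001,"dz":-0.001,"rx":0.037,"ry":-0.116,"rz":-0.052,"fingers":0.5},
  {"dx":-0.016,"dy":0,"dz":0.002,"rx":0.037,"ry":-0.116,"rz":-0.052,"fingers":0.5},
  {"dx":-0.016,"dy":-0.001,"dz":0.004,"rx":0.037,"ry":-0.116,"rz":-0.052,"fingers":0.5},
  {"dx":-0.016,"dy":-0.002,"dz":0.006,"rx":0.037,"ry":-0.116,"rz":-0.052,"fingers":0.5},
  {"dx":-0.016,"dy":-0.003,"dz":0.008,"rx":0.037,"ry":-0.116,"rz":-0.052,"fingers":0.5},
  {"dx":-0.015,"dy":-0.003,"dz":0.01,"rx":0.037,"ry":-0.116,"rz":-0.052,"fingers":0.5},
  {"dx":-0.015,"dy":-0.003,"dz":0.012,"rx":0.037,"ry":-0.116,"rz":-0.052,"fingers":0.5},
])

```text
clock: 6.75
tool_pos: [466.9, 370.6, 223.8]
tcp_rot: [0.71, 0.689, 0.124, -0.076]
wrist_force: [0.1, -0.4, -1.3]
width: 58.4
grasp_force: 66.1
```

```bash
python3 -c "
from h import *
s=bot.get_state();print(s['q'].round(3),s['tool_pos'].round(1),s['wrist_force'],s['width'])
a=R.from_quat(s['tcp_rot']).as_matrix();print(a.round(3))
plan([458,331,120],frame([0,0,-1],az(95)))"
```

```text
[ 0.875  0.24  -0.194 -0.161 -0.879  2.322] [466.9 370.6 223.8] [ 0.12718698 -0.44091564 -1.2877051 ] 58.414423579438036
[[ 0.02   0.997  0.072]
 [ 0.96  -0.039  0.279]
 [ 0.281  0.064 -0.958]]
n 3 min 2.5 rotvec/row [ 0.027  -0.0935 -0.039 ]
{"dx":-0.0224,"dy":-0.0046,"dz":0.0293,"rx":0.0270,"ry":-0.0935,"rz":-0.0390}
{"dx":-0.0194,"dy":-0.0046,"dz":0.0313,"rx":0.0270,"ry":-0.0935,"rz":-0.0390}
{"dx":-0.0162,"dy":-0.0045,"dz":0.0331,"rx":0.0270,"ry":-0.0935,"rz":-0.0390}
```

Emit:
move_arm([
  {"dx":-0.0224,"dy":-0.0046,"dz":0.0293,"rx":0.027,"ry":-0.0935,"rz":-0.039,"fingers":0.5},
  {"dx":-0.0194,"dy":-0.0046,"dz":0.0313,"rx":0.027,"ry":-0.0935,"rz":-0.039,"fingers":0.5},
  {"dx":-0.0162,"dy":-0.0045,"dz":0.0331,"rx":0.027,"ry":-0.0935,"rz":-0.039,"fingers":0.5},
  {"dx":0,"dy":0,"dz":0,"rx":0,"ry":0,"rz":0,"fingers":0.5},
])

```text
clock: 7.15
tool_pos: [455.2, 330.2, 114.5]
tcp_rot: [0.676, 0.737, -0.004, -0.002]
wrist_force: [-1.3, -0.1, -1.9]
width: 58.7
grasp_force: 66.0
```

```bash
python3 -c "
from h import *
s=bot.get_state();print(s['q'].round(3),s['tool_pos'].round(1),s['wrist_force'],s['width'])
a=R.from_quat(s['tcp_rot']).as_matrix();print(a.round(3))"
```

```text
[ 0.913  0.396 -0.296 -0.005 -0.888  2.317] [455.2 330.2 114.5] [-1.30422788 -0.12285083 -1.85485286] 58.69148748090516
[[-0.085  0.996 -0.008]
 [ 0.996  0.085 -0.004]
 [-0.003 -0.009 -1.   ]]
```

Emit:
move_arm([
  {"dx":0,"dy":0,"dz":0.04,"rx":0,"ry":0,"rz":0,"fingers":0.5},
  {"dx":0,"dy":0,"dz":0.04,"rx":0,"ry":0,"rz":0,"fingers":0.5},
  {"dx":0,"dy":0,"dz":0.02,"rx":0,"ry":0,"rz":0,"fingers":0.5},
  {"dx":0,"dy":0,"dz":0.008,"rx":0,"ry":0,"rz":0,"fingers":0.5},
  {"dx":0,"dy":0,"dz":0.004,"rx":0,"ry":0,"rz":0,"fingers":0.5},
  {"dx":0,"dy":0,"dz":0,"rx":0,"ry":0,"rz":0,"fingers":0.5},
])

```text
clock: 7.75
tool_pos: [459.2, 334.4, 10.0]
tcp_rot: [0.677, 0.736, 0.004, -0.002]
wrist_force: [0.2, 0.1, -1.1]
width: 58.9
grasp_force: 66.0
```

Emit:
move_arm([
  {"dx":0,"dy":0,"dz":0,"rx":0,"ry":0,"rz":0,"fingers":1},
  {"dx":0,"dy":0,"dz":0,"rx":0,"ry":0,"rz":0,"fingers":1},
  {"dx":0,"dy":0,"dz":0,"rx":0,"ry":0,"rz":0,"fingers":1},
  {"dx":0,"dy":0,"dz":-0.03,"rx":0,"ry":0,"rz":0,"fingers":1},
  {"dx":0,"dy":0,"dz":-0.045,"rx":0,"ry":0,"rz":0,"fingers":1},
  {"dx":0,"dy":0,"dz":-0.045,"rx":0,"ry":0,"rz":0.1,"fingers":1},
  {"dx":0,"dy":0,"dz":0,"rx":0,"ry":0,"rz":0.145,"fingers":1},
  {"dx":0,"dy":0,"dz":0,"rx":0,"ry":0,"rz":0.145,"fingers":1},
])

```text
clock: 8.55
tool_pos: [459.1, 333.6, 131.5]
tcp_rot: [0.808, 0.589, 0.005, -0.004]
wrist_force: [-0.6, 0.3, -0.8]
width: 85.4
grasp_force: 0.0
```

Emit:
move_arm([
  {"dx":0,"dy":0,"dz":0,"rx":0,"ry":0,"rz":0.145,"fingers":1},
  {"dx":0,"dy":0,"dz":0,"rx":0,"ry":0,"rz":0.145,"fingers":1},
  {"dx":0,"dy":0,"dz":0,"rx":0,"ry":0,"rz":0.145,"fingers":1},
  {"dx":0,"dy":0,"dz":0,"rx":0,"ry":0,"rz":0.145,"fingers":1},
  {"dx":0,"dy":0,"dz":0,"rx":0,"ry":0,"rz":0.145,"fingers":1},
  {"dx":0,"dy":0,"dz":0,"rx":0,"ry":0,"rz":0.145,"fingers":1},
  {"dx":0,"dy":0,"dz":0,"rx":0,"ry":0,"rz":0.145,"fingers":1},
  {"dx":0,"dy":0,"dz":0,"rx":0,"ry":0,"rz":0.145,"fingers":1},
])

```text
clock: 9.35
tool_pos: [458.5, 332.7, 129.3]
tcp_rot: [0.999, 0.049, 0.001, -0.004]
wrist_force: [0.1, 0.8, -0.0]
width: 85.3
grasp_force: 0.0
```

Emit:
move_arm([
  {"dx":0,"dy":0,"dz":0,"rx":0,"ry":0,"rz":0.145,"fingers":1},
  {"dx":0,"dy":0,"dz":0,"rx":0,"ry":0,"rz":0.145,"fingers":1},
  {"dx":0,"dy":0,"dz":0,"rx":0,"ry":0,"rz":0.145,"fingers":1},
  {"dx":0,"dy":0,"dz":0,"rx":0,"ry":0,"rz":0.145,"fingers":1},
  {"dx":0,"dy":0,"dz":0,"rx":0,"ry":0,"rz":0.145,"fingers":1},
  {"dx":0,"dy":0,"dz":0,"rx":0,"ry":0,"rz":0.145,"fingers":1},
  {"dx":0,"dy":0,"dz":0,"rx":0,"ry":0,"rz":0.145,"fingers":1},
  {"dx":0,"dy":0,"dz":0,"rx":0,"ry":0,"rz":0.145,"fingers":1},
])

```text
clock: 10.15
tool_pos: [458.5, 332.8, 129.2]
tcp_rot: [0.862, -0.506, -0.002, -0.004]
wrist_force: [-0.2, -0.4, -0.2]
width: 85.0
grasp_force: 0.0
```

Emit:
move_arm([
  {"dx":0,"dy":0,"dz":0,"rx":0,"ry":0,"rz":0.145,"fingers":1},
  {"dx":0,"dy":0,"dz":0,"rx":0,"ry":0,"rz":0.145,"fingers":1},
  {"dx":0,"dy":0,"dz":0,"rx":0,"ry":0,"rz":0.145,"fingers":1},
  {"dx":0,"dy":0,"dz":0,"rx":0,"ry":0,"rz":0,"fingers":1},
])

```text
clock: 10.55
tool_pos: [458.5, 332.8, 129.2]
tcp_rot: [0.735, -0.678, -0.002, -0.003]
wrist_force: [-0.4, -0.9, 0.6]
width: 85.6
grasp_force: 0.0
```

```bash
python3 -c "
from h import *
s,f=grab('wrist','w2');s,f=grab('top','t2');print(s['q'].round(3),s['tool_pos'].round(1),s['wrist_force'],s['width'])
a=R.from_quat(s['tcp_rot']).as_matrix();print(a.round(3))
t=cv2.imread('pics/t2.png')[130:380,100:500];w=cv2.imread('pics/w2.png')
cv2.imwrite('pics/m2.png',np.hstack([cv2.resize(w,(400,300)),cv2.resize(t,(400,300))]))"
```

```text
[ 0.912  0.379 -0.28  -0.005 -0.906 -0.825] [458.5 332.7 129.1] [ 0.25007694  0.56215204 -0.22270427] 85.4570324234023
[[ 0.083 -0.997  0.001]
 [-0.997 -0.083  0.007]
 [-0.007 -0.001 -1.   ]]
```

View pics/w2.png

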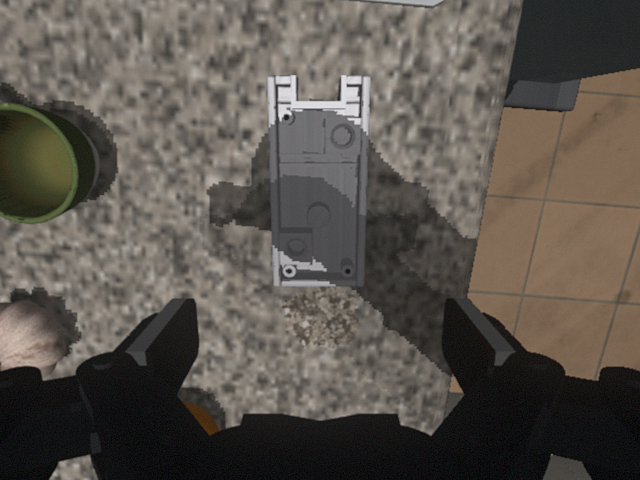

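The shell lies flat and square to the tool, notch up in the image. Its corners are at about (268,76), (371,76), (367,286) and (274,286).

```bash
python3 -c "
from h import *
s,f=load('w2');c=cam(s,f)
P=np.array([onz(c,p,22) for p in [(274,286),(367,286),(371,76),(268.5,76)]])
print([np.linalg.norm(P[i]-P[(i+1)%4]).round(1) for i in range(4)],P.mean(0))
d=P[0]+P[1]-P[2]-P[3];a=np.degrees(np.arctan2(d[1],d[0]));print(a)
C=P.mean(0);t=np.radians(20);Z=az(a+180)*np.sin(t)-np.array([0,0,np.cos(t)])
F=frame(Z,az(a+180)*np.cos(t)+np.array([0,0,np.sin(t)]))
g=C+az(a)*32
# TCP z=3: lateral place so grasp region (z~14) over x=32
T=g-Z*((14-3)/-Z[2])*-1; T=g+Z*(11/np.cos(t)); T[2]=3
print('T',T)
plan(T-Z*60,F); plan(T,F,start=(T-Z*60,F),n=3)"
```

```text
[np.float64(61.2), np.float64(129.3), np.float64(58.9), np.float64(129.3)] [461.07680058 303.61198625  22.        ]
94.8348372902959
T [458.71716594 331.50869705   3.        ]
n 3 min 2.5 rotvec/row [-0.0003  0.1188 -0.0004]
{"dx":-0.0063,"dy":-0.0000,"dz":0.0233,"rx":-0.0003,"ry":0.1188,"rz":-0.0004}
{"dx":-0.0090,"dy":-0.0000,"dz":0.0224,"rx":-0.0003,"ry":0.1188,"rz":-0.0004}
{"dx":-0.0116,"dy":-0.0000,"dz":0.0211,"rx":-0.0003,"ry":0.1188,"rz":-0.0004}
n 3 min 1.3 rotvec/row [0. 0. 0.]
{"dx":-0.0000,"dy":0.0000,"dz":0.0200,"rx":0.0000,"ry":0.0000,"rz":0.0000}
{"dx":-0.0000,"dy":0.0000,"dz":0.0200,"rx":0.0000,"ry":0.0000,"rz":0.0000}
{"dx":-0.0000,"dy":0.0000,"dz":0.0200,"rx":0.0000,"ry":0.0000,"rz":0.0000}
```

Emit:
move_arm([
  {"dx":-0.0063,"dy":0,"dz":0.0233,"rx":0,"ry":0.119,"rz":0,"fingers":1},
  {"dx":-0.009,"dy":0,"dz":0.0224,"rx":0,"ry":0.119,"rz":0,"fingers":1},
  {"dx":-0.0116,"dy":0,"dz":0.021,"rx":0,"ry":0.119,"rz":0,"fingers":1},
  {"dx":0,"dy":0,"dz":0.02,"rx":0,"ry":0,"rz":0,"fingers":1},
  {"dx":0,"dy":0,"dz":0.02,"rx":0,"ry":0,"rz":0,"fingers":1},
  {"dx":0,"dy":0,"dz":0.02,"rx":0,"ry":0,"rz":0,"fingers":1},
  {"dx":0,"dy":0,"dz":0,"rx":0,"ry":0,"rz":0,"fingers":1},
])

```text
clock: 11.35
tool_pos: [457.3, 329.2, 0.5]
tcp_rot: [0.724, -0.667, 0.128, 0.121]
wrist_force: [-0.5, 1.0, -0.0]
width: 85.7
grasp_force: 0.0
```

Emit:
move_arm([
  {"dx":0,"dy":0,"dz":0,"rx":0,"ry":0,"rz":0,"fingers":0.5},
  {"dx":0,"dy":0,"dz":0,"rx":0,"ry":0,"rz":0,"fingers":0.5},
  {"dx":0,"dy":0,"dz":0,"rx":0,"ry":0,"rz":0,"fingers":0.5},
  {"dx":0,"dy":0,"dz":0,"rx":0,"ry":0,"rz":0,"fingers":0.5},
], newtons=80)

```text
clock: 11.75
tool_pos: [459.6, 333.4, 4.5]
tcp_rot: [0.724, -0.668, 0.128, 0.116]
wrist_force: [-1.5, 1.8, 5.4]
width: 57.8
grasp_force: 87.9
```

Emit:
move_arm([
  {"dx":0.005,"dy":0,"dz":-0.014,"rx":0,"ry":0,"rz":0,"fingers":0.5},
  {"dx":0.01,"dy":0,"dz":-0.028,"rx":0,"ry":0,"rz":0,"fingers":0.5},
  {"dx":0.015,"dy":0,"dz":-0.042,"rx":0,"ry":0,"rz":0,"fingers":0.5},
  {"dx":0.015,"dy":0,"dz":-0.042,"rx":0,"ry":0,"rz":0,"fingers":0.5},
  {"dx":0.01,"dy":0,"dz":-0.028,"rx":0,"ry":0,"rz":0,"fingers":0.5},
  {"dx":0,"dy":0,"dz":0,"rx":0,"ry":-0.07,"rz":0,"fingers":0.5},
  {"dx":0,"dy":0,"dz":0,"rx":0,"ry":-0.125,"rz":0,"fingers":0.5},
  {"dx":0,"dy":0,"dz":0,"rx":0,"ry":-0.125,"rz":0,"fingers":0.5},
])

```text
clock: 12.55
tool_pos: [457.7, 333.0, 166.3]
tcp_rot: [0.735, -0.678, 0.009, 0.008]
wrist_force: [-0.8, -0.6, -2.1]
width: 58.3
grasp_force: 87.0
```

Emit:
move_arm([
  {"dx":0,"dy":0,"dz":0,"rx":0,"ry":-0.125,"rz":0,"fingers":0.5},
  {"dx":0,"dy":0,"dz":0,"rx":0,"ry":-0.125,"rz":0,"fingers":0.5},
  {"dx":0,"dy":0,"dz":0,"rx":0,"ry":-0.125,"rz":0,"fingers":0.5},
  {"dx":0,"dy":0,"dz":0,"rx":0,"ry":-0.125,"rz":0,"fingers":0.5},
  {"dx":0,"dy":0,"dz":0,"rx":0,"ry":-0.125,"rz":0,"fingers":0.5},
  {"dx":0,"dy":0,"dz":0,"rx":0,"ry":-0.125,"rz":0,"fingers":0.5},
  {"dx":0,"dy":0,"dz":0,"rx":0,"ry":-0.125,"rz":0,"fingers":0.5},
  {"dx":0,"dy":0,"dz":0,"rx":0,"ry":-0.125,"rz":0,"fingers":0.5},
])

```text
clock: 13.35
tool_pos: [458.8, 332.5, 167.5]
tcp_rot: [0.65, -0.599, -0.343, -0.319]
wrist_force: [-0.5, -0.1, -2.9]
width: 58.2
grasp_force: 87.1
```

```bash
python3 -c "
from h import *
s=bot.get_state();print(s['q'].round(3),s['tool_pos'].round(1),s['wrist_force'],s['width'])
a=R.from_quat(s['tcp_rot']).as_matrix();print(a.round(3))"
```

```text
[ 0.315  0.375 -0.202 -1.146 -1.082  0.4  ] [458.8 332.5 167.5] [-0.4855777  -0.06245324 -2.88476017] 58.17429328879712
[[ 0.048 -0.997 -0.064]
 [-0.559 -0.08   0.826]
 [-0.828 -0.004 -0.561]]
```

```bash
python3 -c "
from h import *
Rg=R.from_quat([0.724,-0.668,0.128,0.116]).as_matrix();Tg=np.array([459.6,333.4,4.5])
C=np.array([461.1,303.6,0]);a=94.83
S=frame([0,0,1],az(a))
Rrel=Rg.T@S; rel=Rg.T@(C-Tg)   # shell in tool
np.savez('rel.npz',Rrel=Rrel,rel=rel);print('yaw err',np.degrees(np.arctan2(*(S.T@Rg[:,1])[:2])))
U=np.column_stack([[0,0,1],np.cross(az(a+180),[0,0,1]),az(a+180)]) # shell upright x up, z = -x_orig
Rt=U@Rrel.T
pos=np.array([461,330,65]);T=pos-Rt@rel;print(T,Rt.round(3))
plan(T+[0,0,12],Rt);plan(T,Rt,start=(T+[0,0,12],Rt),n=3)"
```

```text
yaw err 0.1919441547098208
[462.38977023 325.60139825  94.82047688] [[ 0.024 -0.997 -0.077]
 [-0.339 -0.081  0.937]
 [-0.94   0.003 -0.34 ]]
n 2 min 1.7 rotvec/row [-0.0024 -0.124   0.003 ]
{"dx":0.0271,"dy":-0.0014,"dz":0.0141,"rx":-0.0024,"ry":-0.1240,"rz":0.0030}
{"dx":0.0286,"dy":-0.0015,"dz":0.0106,"rx":-0.0024,"ry":-0.1240,"rz":0.0030}
n 3 min 1 rotvec/row [0. 0. 0.]
{"dx":0.0038,"dy":-0.0000,"dz":0.0014,"rx":0.0000,"ry":0.0000,"rz":0.0000}
{"dx":0.0038,"dy":-0.0000,"dz":0.0014,"rx":0.0000,"ry":0.0000,"rz":0.0000}
{"dx":0.0038,"dy":-0.0000,"dz":0.0014,"rx":0.0000,"ry":0.0000,"rz":0.0000}
```

Emit:
move_arm([
  {"dx":0.013,"dy":-0.001,"dz":0.007,"rx":-0.001,"ry":-0.062,"rz":0.0015,"fingers":0.5},
  {"dx":0.014,"dy":-0.001,"dz":0.007,"rx":-0.001,"ry":-0.062,"rz":0.0015,"fingers":0.5},
  {"dx":0.014,"dy":-0.001,"dz":0.005,"rx":-0.001,"ry":-0.062,"rz":0.0015,"fingers":0.5},
  {"dx":0.0135,"dy":0,"dz":0.005,"rx":-0.001,"ry":-0.062,"rz":0.0015,"fingers":0.5},
  {"dx":0,"dy":0,"dz":0,"rx":0,"ry":0,"rz":0,"fingers":0.5},
  {"dx":0,"dy":0,"dz":0,"rx":0,"ry":0,"rz":0,"fingers":0.5},
])

```text
clock: 13.95
tool_pos: [461.9, 327.0, 106.4]
tcp_rot: [0.602, -0.558, -0.422, -0.385]
wrist_force: [1.2, -0.3, -1.3]
width: 58.1
grasp_force: 87.1
```

```bash
python3 -c "
from h import *
s,f=grab('scene','s3');print(s['q'].round(3),s['tool_pos'].round(1),s['wrist_force'],s['width'])
a=R.from_quat(s['tcp_rot']).as_matrix();print(a.round(3))
s,w=grab('wrist','w3');s,t=grab('top','t3')
A=cv2.imread('pics/s3.png')[150:300,180:380];B=cv2.imread('pics/w3.png')
cv2.imwrite('pics/m3.png',np.hstack([cv2.resize(A,(400,300),interpolation=cv2.INTER_CUBIC),cv2.resize(B,(400,300))]))"
```

```text
[ 0.162  0.599 -0.233 -1.381 -1.26   0.78 ] [461.9 327.  106.4] [ 1.22740344 -0.33206783 -1.28650408] 58.07301072538645
[[ 0.021 -0.997 -0.078]
 [-0.347 -0.08   0.935]
 [-0.938  0.008 -0.347]]
```

View pics/m3.png

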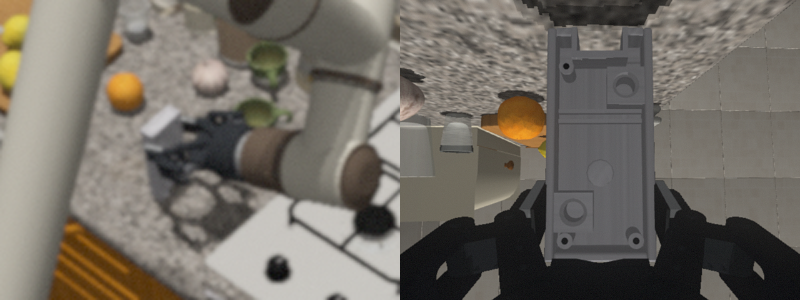

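The left view shows the shell held upright in the fingers. In the wrist view it is straight, with the notch just above the worktop. I'll lower it until it touches.

Emit:
move_arm([
  {"dx":0.004,"dy":0,"dz":0.0015,"rx":0,"ry":0,"rz":0,"fingers":0.5},
  {"dx":0.003,"dy":0,"dz":0.001,"rx":0,"ry":0,"rz":0,"fingers":0.5},
  {"dx":0.002,"dy":0,"dz":0.001,"rx":0,"ry":0.003,"rz":0,"fingers":0.5},
  {"dx":0,"dy":0,"dz":0,"rx":0,"ry":0,"rz":0,"fingers":0.5},
])

```text
clock: 14.5
tool_pos: [461.4, 327.6, 97.0]
tcp_rot: [0.602, -0.558, -0.421, -0.385]
wrist_force: [0.6, -1.6, -1.7]
width: 58.1
grasp_force: 87.1
```

Emit:
move_arm([
  {"dx":0.001,"dy":0,"dz":0.0004,"rx":0,"ry":0,"rz":0,"fingers":0.5},
  {"dx":0,"dy":0,"dz":0,"rx":0,"ry":0,"rz":0,"fingers":0.5},
])

```text
clock: 14.7
tool_pos: [461.6, 327.5, 96.0]
tcp_rot: [0.602, -0.558, -0.421, -0.385]
wrist_force: [0.6, -0.1, -1.0]
width: 57.8
grasp_force: 87.1
```

Emit:
move_arm([
  {"dx":0.001,"dy":0,"dz":0.0004,"rx":0,"ry":0,"rz":0,"fingers":0.5},
  {"dx":0,"dy":0,"dz":0,"rx":0,"ry":0,"rz":0,"fingers":0.5},
])

```text
clock: 14.9
tool_pos: [461.6, 327.5, 94.9]
tcp_rot: [0.602, -0.558, -0.421, -0.385]
wrist_force: [0.1, 0.3, -2.1]
width: 57.5
grasp_force: 87.1
```

Emit:
move_arm([
  {"dx":0.001,"dy":0,"dz":0.0004,"rx":0,"ry":0,"rz":0,"fingers":0.5},
  {"dx":0,"dy":0,"dz":0,"rx":0,"ry":0,"rz":0,"fingers":0.5},
])

```text
clock: 15.1
tool_pos: [461.6, 327.6, 94.7]
tcp_rot: [0.602, -0.557, -0.422, -0.385]
wrist_force: [-0.3, -1.3, 2.4]
width: 58.3
grasp_force: 87.5
```

Emit:
move_arm([
  {"dx":0.001,"dy":0,"dz":0.0004,"rx":0,"ry":0,"rz":0,"fingers":0.5},
  {"dx":0,"dy":0,"dz":0,"rx":0,"ry":0,"rz":0,"fingers":0.5},
])

```text
clock: 15.3
tool_pos: [461.6, 327.8, 94.7]
tcp_rot: [0.602, -0.557, -0.422, -0.386]
wrist_force: [-2.0, -3.2, 6.6]
width: 58.1
grasp_force: 87.9
```

Emit:
move_arm([
  {"dx":0.001,"dy":0,"dz":0.0004,"rx":0,"ry":0,"rz":0,"fingers":0.5},
  {"dx":0,"dy":0,"dz":0,"rx":0,"ry":0,"rz":0,"fingers":0.5},
])

```text
clock: 15.5
tool_pos: [461.5, 328.0, 94.6]
tcp_rot: [0.602, -0.556, -0.423, -0.387]
wrist_force: [-1.6, -4.5, 10.5]
width: 58.1
grasp_force: 88.1
```

Contact came at TCP z = 94.7, as predicted. I'll relax the preload, release gently and back out along the tool axis.

Emit:
move_arm([
  {"dx":-0.0025,"dy":0,"dz":-0.001,"rx":0,"ry":0,"rz":0,"fingers":0.5},
  {"dx":0,"dy":0,"dz":0,"rx":0,"ry":0,"rz":0,"fingers":0.5},
  {"dx":0,"dy":0,"dz":0,"rx":0,"ry":0,"rz":0,"fingers":0.75},
  {"dx":0,"dy":0,"dz":0,"rx":0,"ry":0,"rz":0,"fingers":0.8},
  {"dx":0,"dy":0,"dz":0,"rx":0,"ry":0,"rz":0,"fingers":0.9},
  {"dx":0,"dy":0,"dz":0,"rx":0,"ry":0,"rz":0,"fingers":1},
  {"dx":0,"dy":0,"dz":0,"rx":0,"ry":0,"rz":0,"fingers":1},
], newtons=20)

```text
clock: 16.2
tool_pos: [461.6, 327.5, 94.4]
tcp_rot: [0.602, -0.558, -0.421, -0.385]
wrist_force: [0.4, -0.1, 0.3]
width: 85.6
grasp_force: 0.0
```

Emit:
move_arm([
  {"dx":0,"dy":0,"dz":-0.01,"rx":0,"ry":0,"rz":0,"fingers":1},
  {"dx":0,"dy":0,"dz":-0.025,"rx":0,"ry":0,"rz":0,"fingers":1},
  {"dx":0,"dy":0,"dz":-0.035,"rx":0,"ry":0,"rz":0,"fingers":1},
  {"dx":0,"dy":0,"dz":-0.035,"rx":0,"ry":0,"rz":0,"fingers":1},
  {"dx":0,"dy":0,"dz":-0.025,"rx":0,"ry":0,"rz":0,"fingers":1},
  {"dx":0,"dy":0,"dz":0,"rx":0,"ry":0,"rz":0,"fingers":1},
])

```text
clock: 16.8
tool_pos: [473.1, 203.1, 140.9]
tcp_rot: [0.603, -0.558, -0.419, -0.386]
wrist_force: [-0.0, 0.5, 0.1]
width: 85.1
grasp_force: 0.0
```

```bash
python3 -c "
from h import *
s,w=grab('wrist','w4');s,f=grab('scene','s4');s,t=grab('top','t4');print(s['q'].round(3),s['tool_pos'].round(1),s['wrist_force'],s['width'])
A=cv2.imread('pics/s4.png')[150:300,180:380];B=cv2.imread('pics/w4.png');C=cv2.imread('pics/t4.png')[220:320,180:313]
z=lambda i:cv2.resize(i,(400,300),interpolation=cv2.INTER_CUBIC)
cv2.imwrite('pics/m4.png',np.vstack([np.hstack([z(A),z(B)]),np.hstack([z(C),z(B[:240,160:480])])]))"
```

```text
[-0.039  0.547 -0.209 -1.23  -1.413  0.745] [472.1 205.5 140.1] [-0.54937185  0.38056852 -0.57481096] 85.17879246020583
```

View pics/m4.png

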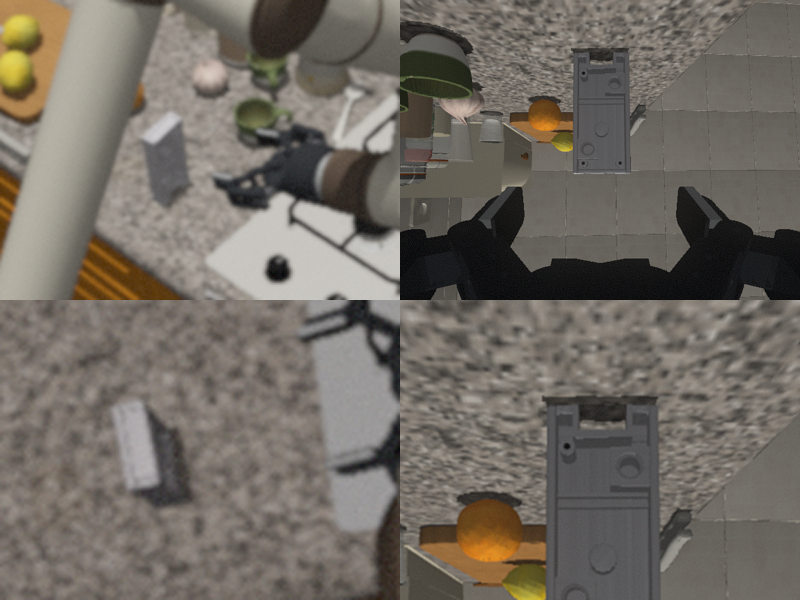

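The shell stands freely upright on its notched edge, open side toward the gripper. The cup, garlic and mandarin haven't moved. Now I'll measure its pose and plan the new grasp.

```bash
python3 -c "
from h import *
s,f=load('w4');c=cam(s,f)
b=[onz(c,p,0) for p in [(278,77.5),(366.5,77.5)]];t=[onz(c,p,130) for p in [(280,275),(368,275)]]
for P in (b,t):
  d=P[1]-P[0];print(np.round(P,1),np.linalg.norm(d).round(1),'az y',np.degrees(np.arctan2(d[1],d[0])).round(1),'mid',((P[0]+P[1])/2).round(1))
c=cam(*load('t4'))
k=lambda x,y:(x/3+180-.3,(y-300)/3+220-.3)
for p in [(112,407),(143,402),(160,490),(128,495)]: print(onz(c,k(*p),130).round(1))
"
```

```text
[[492.6 304.4   0. ]
 [434.6 300.3   0. ]] 58.2 az y -176.0 mid [463.6 302.4   0. ]
[[487.7 155.5 130. ]
 [460.9 172.5 130. ]] 31.8 az y 147.7 mid [474.3 164.  130. ]
[490.5 333.3 130. ]
[491.1 311.6 130. ]
[428.1 306.4 130. ]
[427.7 328.6 130. ]
```

```bash
cat > g.py <<'E'
from h import *
a=-85.2; t=np.radians(20); Z=az(a)*np.sin(t)-np.array([0,0,np.cos(t)])
F=frame(Z,az(a)*np.cos(t)+np.array([0,0,np.sin(t)]))
O=np.array([460.8,330.2,0]); G=O+5*az(a)+[0,0,88]; T=G+19*Z
E
python3 -c "
from g import *
print(T); s=bot.get_state(); p=s['tool_pos'];R0=R.from_quat(s['tcp_rot']).as_matrix()
P1=np.array([465,230,290]);plan(P1,R0)
plan(T-Z*140,F,start=(P1,R0))"
```

```text
[461.76215987 318.74194372  70.14584021]
n 4 min 3.4 rotvec/row [ 0. -0.  0.]
{"dx":-0.0373,"dy":0.0014,"dz":-0.0073,"rx":0.0000,"ry":-0.0000,"rz":0.0000}
{"dx":-0.0373,"dy":0.0014,"dz":-0.0073,"rx":0.0000,"ry":-0.0000,"rz":0.0000}
{"dx":-0.0373,"dy":0.0014,"dz":-0.0073,"rx":0.0000,"ry":-0.0000,"rz":0.0000}
{"dx":-0.0373,"dy":0.0014,"dz":-0.0073,"rx":0.0000,"ry":-0.0000,"rz":0.0000}
n 11 min 10.9 rotvec/row [ 0.0005  0.1422 -0.0006]
{"dx":0.0032,"dy":-0.0004,"dz":0.0144,"rx":0.0005,"ry":0.1422,"rz":-0.0006}
{"dx":0.0011,"dy":-0.0004,"dz":0.0147,"rx":0.0005,"ry":0.1422,"rz":-0.0006}
{"dx":-0.0010,"dy":-0.0004,"dz":0.0148,"rx":0.0005,"ry":0.1422,"rz":-0.0006}
{"dx":-0.0031,"dy":-0.0004,"dz":0.0145,"rx":0.0005,"ry":0.1422,"rz":-0.0006}
{"dx":-0.0051,"dy":-0.0004,"dz":0.0139,"rx":0.0005,"ry":0.1422,"rz":-0.0006}
{"dx":-0.0070,"dy":-0.0004,"dz":0.0130,"rx":0.0005,"ry":0.1422,"rz":-0.0006}
{"dx":-0.0088,"dy":-0.0004,"dz":0.0119,"rx":0.0005,"ry":0.1422,"rz":-0.0006}
{"dx":-0.0104,"dy":-0.0004,"dz":0.0105,"rx":0.0005,"ry":0.1422,"rz":-0.0006}
{"dx":-0.0118,"dy":-0.0004,"dz":0.0090,"rx":0.0005,"ry":0.1422,"rz":-0.0006}
{"dx":-0.0129,"dy":-0.0004,"dz":0.0072,"rx":0.0005,"ry":0.1422,"rz":-0.0006}
{"dx":-0.0138,"dy":-0.0004,"dz":0.0053,"rx":0.0005,"ry":0.1422,"rz":-0.0006}
```

Emit:
move_arm([
  {"dx":-0.037,"dy":0.001,"dz":-0.007,"rx":0,"ry":0,"rz":0,"fingers":1},
  {"dx":-0.037,"dy":0.001,"dz":-0.007,"rx":0,"ry":0,"rz":0,"fingers":1},
  {"dx":-0.037,"dy":0.001,"dz":-0.007,"rx":0,"ry":0,"rz":0,"fingers":1},
  {"dx":-0.037,"dy":0.001,"dz":-0.007,"rx":0,"ry":0,"rz":0,"fingers":1},
  {"dx":0.003,"dy":0,"dz":0.014,"rx":0,"ry":0.14,"rz":0,"fingers":1},
  {"dx":0.001,"dy":0,"dz":0.015,"rx":0,"ry":0.14,"rz":0,"fingers":1},
  {"dx":-0.001,"dy":0,"dz":0.015,"rx":0,"ry":0.14,"rz":0,"fingers":1},
  {"dx":-0.003,"dy":0,"dz":0.014,"rx":0,"ry":0.14,"rz":0,"fingers":1},
])

```text
clock: 17.75
tool_pos: [462.3, 281.5, 257.4]
tcp_rot: [0.696, -0.643, -0.236, -0.215]
wrist_force: [-0.3, -0.7, -1.2]
width: 85.2
grasp_force: 0.0
```

Emit:
move_arm([
  {"dx":-0.005,"dy":0,"dz":0.014,"rx":0,"ry":0.14,"rz":0,"fingers":1},
  {"dx":-0.007,"dy":0,"dz":0.013,"rx":0,"ry":0.14,"rz":0,"fingers":1},
  {"dx":-0.009,"dy":0,"dz":0.012,"rx":0,"ry":0.14,"rz":0,"fingers":1},
  {"dx":-0.01,"dy":0,"dz":0.01,"rx":0,"ry":0.14,"rz":0,"fingers":1},
  {"dx":-0.012,"dy":0,"dz":0.009,"rx":0,"ry":0.14,"rz":0,"fingers":1},
  {"dx":-0.013,"dy":0,"dz":0.007,"rx":0,"ry":0.14,"rz":0,"fingers":1},
  {"dx":0,"dy":0,"dz":0,"rx":0,"ry":0,"rz":0,"fingers":1},
])

```text
clock: 18.45
tool_pos: [453.6, 359.1, 205.8]
tcp_rot: [0.734, -0.672, 0.067, 0.069]
wrist_force: [-1.0, -0.3, 0.0]
width: 85.2
grasp_force: 0.0
```

```bash
python3 -c "
from g import *
s,f=grab('wrist','w5');print(s['q'].round(3),s['tool_pos'].round(1),R.from_quat(s['tcp_rot']).as_matrix().round(3))
plan(T-Z*70,F);plan(T,F,start=(T-Z*70,F))"
```

```text
[ 1.006  0.389 -0.109  0.114 -1.235 -0.963] [453.6 359.1 205.8] [[ 0.088 -0.996  0.006]
 [-0.978 -0.088 -0.191]
 [ 0.191  0.011 -0.981]]
n 2 min 1.6 rotvec/row [0.0049 0.0799 0.0025]
{"dx":0.0009,"dy":-0.0027,"dz":0.0363,"rx":0.0049,"ry":0.0799,"rz":0.0025}
{"dx":-0.0020,"dy":-0.0025,"dz":0.0363,"rx":0.0049,"ry":0.0799,"rz":0.0025}
n 2 min 1.6 rotvec/row [0. 0. 0.]
{"dx":-0.0000,"dy":0.0000,"dz":0.0350,"rx":0.0000,"ry":0.0000,"rz":0.0000}
{"dx":-0.0000,"dy":0.0000,"dz":0.0350,"rx":0.0000,"ry":0.0000,"rz":0.0000}
```

View pics/w5.png

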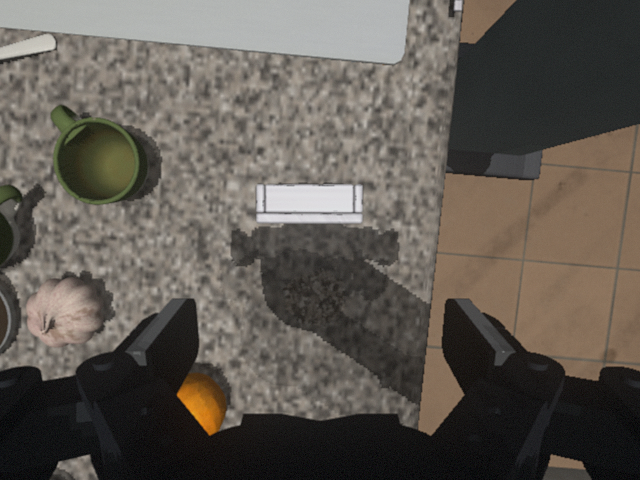

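The wrist view from above shows the shell's end at columns 256–362, rows 183–222. I'll check this against the predicted pose, then grip.

```bash
python3 -c "
from g import *
c=cam(*load('w5'))
for p in [(256,222.5),(362.5,222.5),(257,183.5),(362.5,183.5)]: print(onz(c,p,130).round(1))
for z in (0,22): print((O+z*az(a)).round(1))"
```

```text
[491.3 332.6 130. ]
[431.7 327.3 130. ]
[492.4 310.8 130. ]
[433.8 305.6 130. ]
[460.8 330.2   0. ]
[462.6 308.3   0. ]
```

Emit:
move_arm([
  {"dx":0.001,"dy":-0.003,"dz":0.036,"rx":0.005,"ry":0.08,"rz":0.0025,"fingers":1},
  {"dx":-0.002,"dy":-0.003,"dz":0.036,"rx":0.005,"ry":0.08,"rz":0.0025,"fingers":1},
  {"dx":0,"dy":0,"dz":0,"rx":0,"ry":0,"rz":0,"fingers":1},
  {"dx":0,"dy":0,"dz":0.025,"rx":0,"ry":0,"rz":0,"fingers":1},
  {"dx":0,"dy":0,"dz":0.025,"rx":0,"ry":0,"rz":0,"fingers":1},
  {"dx":0,"dy":0,"dz":0.02,"rx":0,"ry":0,"rz":0,"fingers":1},
  {"dx":0,"dy":0,"dz":0,"rx":0,"ry":0,"rz":0,"fingers":1},
])

```text
clock: 19.2
tool_pos: [464.6, 315.4, 73.8]
tcp_rot: [0.723, -0.67, 0.127, 0.116]
wrist_force: [-0.2, -0.3, -0.5]
width: 85.0
grasp_force: 0.0
```

```bash
python3 -c "
from g import *
plan(T,F)"
```

```text
n 1 min 1 rotvec/row [ 0.0003  0.0036 -0.0075]
{"dx":-0.0046,"dy":0.0026,"dz":0.0022,"rx":0.0003,"ry":0.0036,"rz":-0.0075}
```

Emit:
move_arm([
  {"dx":-0.0046,"dy":0.0025,"dz":0.002,"rx":0,"ry":0.0036,"rz":-0.005,"fingers":1},
  {"dx":0,"dy":0,"dz":0,"rx":0,"ry":0,"rz":0,"fingers":0.75},
  {"dx":0,"dy":0,"dz":0,"rx":0,"ry":0,"rz":0,"fingers":0.65},
  {"dx":0,"dy":0,"dz":0,"rx":0,"ry":0,"rz":0,"fingers":0.5},
  {"dx":0,"dy":0,"dz":0,"rx":0,"ry":0,"rz":0,"fingers":0.5},
  {"dx":0,"dy":0,"dz":0,"rx":0,"ry":0,"rz":0,"fingers":0.5},
], newtons=90)

```text
clock: 19.8
tool_pos: [463.1, 322.0, 72.3]
tcp_rot: [0.725, -0.667, 0.129, 0.115]
wrist_force: [-0.6, 1.3, 6.2]
width: 58.3
grasp_force: 96.0
```

```bash
python3 -c "
from g import *
s=bot.get_state();print(s['clock'],s['q'].round(3),s['tool_pos'].round(1),s['tcp_rot'].round(4),R.from_quat(s['tcp_rot']).as_matrix().round(3),s['wrist_force'],s['width'])
# shell in tool from predicted stand: upright
Rg=R.from_quat(s['tcp_rot']).as_matrix();aa=-85.0
U=np.column_stack([[0,0,1],np.cross(az(aa),[0,0,1]),az(aa)]);C=np.array([461.1,330.2,65])
# gripping squares the shell's y to the tool's y: yaw from tool
y=Rg[:,1]; print('tool y az',np.degrees(np.arctan2(y[1],y[0])),'shell y az',np.degrees(np.arctan2(U[1,1],U[0,1])), 'lateral off',(C-s['tool_pos'])@y)
np.savez('rel2.npz',Rg=Rg,p=s['tool_pos'],U=U,C=C)
# grinder from scene + top images: front top corners at z=140
"
```

```text
19.8 [ 1.003  0.544 -0.308  0.251 -1.009 -1.085] [463.1 322.   72.3] [ 0.7251 -0.6667  0.1288  0.1148] [[ 0.078 -0.996  0.034]
 [-0.937 -0.085 -0.338]
 [ 0.34  -0.005 -0.94 ]] [-0.55314916  1.2877722   6.18682443] 58.334432760595824
tool y az -175.14147720185977 shell y az -175.0 lateral off 1.3282962567489003
```

```bash
cat > m.py <<'E'
from h import *
r=np.load('rel2.npz'); Rrel=r['Rg'].T@r['U']; rel=r['Rg'].T@(r['C']-r['p'])
def tcp(O,gaz,xg,lift,lat=0):
    """tool pose putting the shell's outer face centre at grinder x = xg-22, bottom lift above 10, lateral lat"""
    X=az(gaz);Y=az(gaz+90); U=np.column_stack([[0,0,1],np.cross(X,[0,0,1]),X])
    Rt=U@Rrel.T; C=np.append(O,0)+X*(xg-22)+Y*lat+np.array([0,0,75+lift]); return C-Rt@rel,Rt
E
python3 -c "
from m import *
P,Rt=tcp(np.array([585.6,-175.1]),6.5,-60,150)
print(P,R.from_matrix(Rt).as_rotvec()); s=bot.get_state()
p0=np.array(s['tool_pos'])+[0,0,170];R0=R.from_quat(s['tcp_rot']).as_matrix()
plan(P,Rt,start=(p0,R0))"
```

```text
[ 512.25138142 -182.1793175   232.28627321] [-3.06613726 -0.16889564 -0.5364595 ]
n 12 min 11.3 rotvec/row [ 0.0452 -0.0007 -0.1252]
{"dx":0.0394,"dy":-0.0005,"dz":0.0151,"rx":0.0452,"ry":-0.0007,"rz":-0.1252}
{"dx":0.0391,"dy":0.0051,"dz":0.0150,"rx":0.0452,"ry":-0.0007,"rz":-0.1252}
{"dx":0.0382,"dy":0.0106,"dz":0.0146,"rx":0.0452,"ry":-0.0007,"rz":-0.1252}
{"dx":0.0365,"dy":0.0159,"dz":0.0140,"rx":0.0452,"ry":-0.0007,"rz":-0.1252}
{"dx":0.0342,"dy":0.0210,"dz":0.0131,"rx":0.0452,"ry":-0.0007,"rz":-0.1252}
{"dx":0.0313,"dy":0.0257,"dz":0.0121,"rx":0.0452,"ry":-0.0007,"rz":-0.1252}
{"dx":0.0278,"dy":0.0299,"dz":0.0108,"rx":0.0452,"ry":-0.0007,"rz":-0.1252}
{"dx":0.0239,"dy":0.0336,"dz":0.0093,"rx":0.0452,"ry":-0.0007,"rz":-0.1252}
{"dx":0.0195,"dy":0.0367,"dz":0.0077,"rx":0.0452,"ry":-0.0007,"rz":-0.1252}
{"dx":0.0147,"dy":0.0391,"dz":0.0060,"rx":0.0452,"ry":-0.0007,"rz":-0.1252}
{"dx":0.0097,"dy":0.0409,"dz":0.0042,"rx":0.0452,"ry":-0.0007,"rz":-0.1252}
{"dx":0.0045,"dy":0.0419,"dz":0.0023,"rx":0.0452,"ry":-0.0007,"rz":-0.1252}
```

Emit:
move_arm([
  {"dx":0.005,"dy":0,"dz":-0.014,"rx":0,"ry":0,"rz":0,"fingers":0.5},
  {"dx":0.01,"dy":0,"dz":-0.028,"rx":0,"ry":0,"rz":0,"fingers":0.5},
  {"dx":0.014,"dy":0,"dz":-0.038,"rx":0,"ry":0,"rz":0,"fingers":0.5},
  {"dx":0.014,"dy":0,"dz":-0.038,"rx":0,"ry":0,"rz":0,"fingers":0.5},
  {"dx":0.01,"dy":0,"dz":-0.028,"rx":0,"ry":0,"rz":0,"fingers":0.5},
  {"dx":0.005,"dy":0,"dz":-0.014,"rx":0,"ry":0,"rz":0,"fingers":0.5},
  {"dx":0,"dy":0,"dz":0,"rx":0,"ry":0,"rz":0,"fingers":0.5},
])

```text
clock: 20.5
tool_pos: [462.5, 321.9, 243.0]
tcp_rot: [0.725, -0.667, 0.128, 0.113]
wrist_force: [-0.3, -0.0, -2.4]
width: 58.7
grasp_force: 96.0
```

Emit:
move_arm([
  {"dx":0.039,"dy":0,"dz":0.015,"rx":0.045,"ry":0,"rz":-0.125,"fingers":0.5},
  {"dx":0.039,"dy":0.005,"dz":0.015,"rx":0.045,"ry":0,"rz":-0.125,"fingers":0.5},
  {"dx":0.038,"dy":0.0105,"dz":0.0145,"rx":0.045,"ry":0,"rz":-0.125,"fingers":0.5},
  {"dx":0.0365,"dy":0.016,"dz":0.014,"rx":0.045,"ry":0,"rz":-0.125,"fingers":0.5},
  {"dx":0.034,"dy":0.021,"dz":0.013,"rx":0.045,"ry":0,"rz":-0.125,"fingers":0.5},
  {"dx":0.031,"dy":0.0255,"dz":0.012,"rx":0.045,"ry":0,"rz":-0.125,"fingers":0.5},
  {"dx":0.028,"dy":0.03,"dz":0.011,"rx":0.045,"ry":0,"rz":-0.125,"fingers":0.5},
  {"dx":0.024,"dy":0.0335,"dz":0.009,"rx":0.045,"ry":0,"rz":-0.125,"fingers":0.5},
])

```text
clock: 21.3
tool_pos: [490.6, -8.9, 233.5]
tcp_rot: [0.961, -0.217, 0.167, 0.04]
wrist_force: [0.2, -0.2, -1.3]
width: 58.8
grasp_force: 96.3
```

Emit:
move_arm([
  {"dx":0.0195,"dy":0.0365,"dz":0.008,"rx":0.045,"ry":0,"rz":-0.125,"fingers":0.5},
  {"dx":0.0145,"dy":0.039,"dz":0.006,"rx":0.045,"ry":0,"rz":-0.125,"fingers":0.5},
  {"dx":0.0095,"dy":0.041,"dz":0.004,"rx":0.045,"ry":0,"rz":-0.125,"fingers":0.5},
  {"dx":0.0045,"dy":0.042,"dz":0.002,"rx":0.045,"ry":0,"rz":-0.125,"fingers":0.5},
  {"dx":0,"dy":0,"dz":0,"rx":0,"ry":0,"rz":0,"fingers":0.5},
  {"dx":0,"dy":0,"dz":0,"rx":0,"ry":0,"rz":0,"fingers":0.5},
])

```text
clock: 21.9
tool_pos: [493.3, -117.5, 231.5]
tcp_rot: [0.985, -0.053, 0.165, 0.009]
wrist_force: [-0.1, 0.7, -1.2]
width: 58.3
grasp_force: 96.6
```

```bash
python3 -c "
from m import *
s,f=grab('wrist','w6');print(s['clock'],s['q'].round(3),s['tool_pos'].round(1),s['width'])
P,Rt=tcp(np.array([585.6,-175.1]),6.5,-60,150);plan(P,Rt)
A=cv2.imread('pics/w6.png');cv2.imwrite('pics/w6v.png',A)"
```

```text
21.9 [ 0.133  0.025 -0.549  0.125 -0.679  1.246] [ 493.3 -117.5  231.5] 58.31361329939512
n 2 min 1.5 rotvec/row [ 0.039   0.0074 -0.1011]
{"dx":0.0122,"dy":0.0315,"dz":0.0039,"rx":0.0390,"ry":0.0074,"rz":-0.1011}
{"dx":0.0089,"dy":0.0327,"dz":0.0027,"rx":0.0390,"ry":0.0074,"rz":-0.1011}
```

View pics/w6.png

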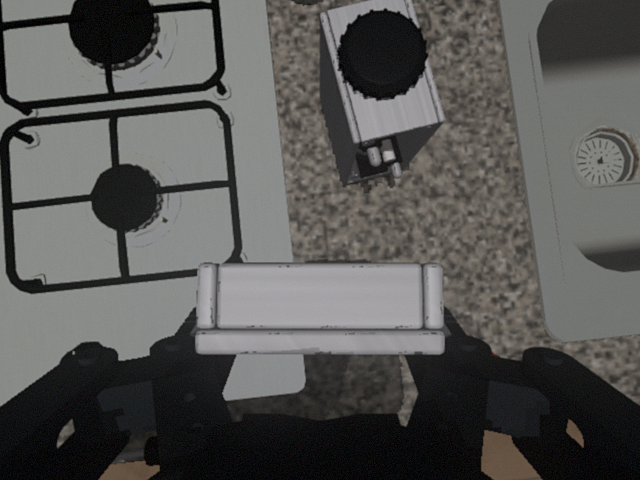

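I've viewed ten pictures, so from here I measure by code only. The last one shows the grinder's top front edge from about (355,142) to (443,120). The shell's top end spans columns 196–445, rows 263–354. I'll refine those edges and compare them with the shell pose.

```bash
cat > e.py <<'E'
from h import *
def edge(g,p,q,half=6,off=0.12,pol=None):
    """subpixel edge line near segment p-q: max gradient along normal at samples, robust line fit -> refined endpoints p,q"""
    p,q=np.array(p,float),np.array(q,float);u=(q-p)/np.linalg.norm(q-p);n=np.array([-u[1],u[0]]);pts=[]
    ts=np.arange(-half,half+.01,.25)
    for f in np.linspace(off,1-off,40):
        b=p+(q-p)*f; xy=(b+ts[:,None]*n).astype(np.float32)
        v=cv2.remap(g,xy[:,0][None],xy[:,1][None],cv2.INTER_LINEAR)[0]
        d=np.gradient(cv2.GaussianBlur(v[None],(0,0),3)[0]); d=d*pol if pol else abs(d)
        i=d.argmax()
        if d[i]>.6: pts.append(b+ts[i]*n)
    pts=np.array(pts,np.float32);
    vx,vy,x0,y0=cv2.fitLine(pts,cv2.DIST_HUBER,0,.01,.01).ravel()
    res=abs((pts-[x0,y0])@np.array([-vy,vx])); return np.array([x0,y0]),np.array([vx,vy]),len(pts),np.median(res)
def inter(a,b):
    t=np.linalg.solve(np.column_stack([a[1],-b[1]]),b[0]-a[0]); return a[0]+a[1]*t[0]
E
python3 -c "
from e import *; from m import *
s,f=load('w6');c=cam(s,f);g=cv2.cvtColor(f['frame'],cv2.COLOR_RGB2GRAY).astype(np.float32)
L=edge(g,(355,142),(321,15));Rr=edge(g,(443,120),(410,5));Fr=edge(g,(355,142),(443,120))
for e in (L,Rr,Fr): print(e)
fl,fr=inter(L,Fr),inter(Rr,Fr);print(fl,fr)
A,B=onz(c,fl,140),onz(c,fr,140);d=B-A;print(A.round(1),B.round(1),np.linalg.norm(d),'az',np.degrees(np.arctan2(d[1],d[0]))+90,'mid',((A+B)/2).round(1))
for e in (L,Rr):
  a=onz(c,e[0]-60*e[1],140);b=onz(c,e[0]+60*e[1],140);d=b-a;print('side az',np.degrees(np.arctan2(d[1],d[0])))
# shell: predicted pose
Rt=R.from_quat(s['tcp_rot']).as_matrix();S=Rt@Rrel;C=Rt@rel+s['tool_pos'];print('shell C',C.round(1),S.round(3))
w=lambda x,y,z:C+S@np.array([x,y,z])
for y in (30,-30):
  for z in (0,22): print((y,z),proj(c,w(65,y,z)).round(1))
"
```

```text
(array([337.0394 ,  78.75454], dtype=float32), array([0.25676945, 0.9664727 ], dtype=float32), 40, np.float32(0.63125503))
(array([428.42578 ,  62.828228], dtype=float32), array([0.25913686, 0.96584064], dtype=float32), 40, np.float32(1.3976738))
(array([397.97543, 132.00346], dtype=float32), array([ 0.97026575, -0.2420421 ], dtype=float32), 40, np.float32(0.21034835))
[354.09464 142.94995] [443.91113 120.54436]
[ 582.5 -148.6  140. ] [ 590.6 -205.9  140. ] 57.89230479143304 az 8.113955556875254 mid [ 586.5 -177.3  140. ]
side az -171.83390718862105
side az -172.57054576522688
shell C [ 484.7 -117.9  224.3] [[ 0.016 -0.105  0.994]
 [ 0.005 -0.994 -0.105]
 [ 1.     0.006 -0.016]]
(30, 0) [449.6 363. ]
(30, 22) [447.  270.3]
(-30, 0) [198.2 363.3]
(-30, 22) [200.3 270.9]
```

```bash
cat > fit.py <<'E'
from e import *; from m import *; from scipy.optimize import least_squares
def shellfit(s,f):
    c=cam(s,f);g=cv2.cvtColor(f['frame'],cv2.COLOR_RGB2GRAY).astype(np.float32)
    Rt=R.from_quat(s['tcp_rot']).as_matrix();p=np.array(s['tool_pos'])
    w=lambda q,d:Rt@(rel+d+Rrel@np.array(q,float))+p
    pr=[proj(c,w(q,0)) for q in [(65,30,0),(65,30,22),(65,-30,22),(65,-30,0)]]
    o=np.array([-2.5,-8])
    E=[edge(g,pr[i]+o,pr[(i+1)%4]+o,half=7) for i in range(4)]
    cor=[inter(E[i-1],E[i]) for i in range(4)]
    Q=[(65,30,0),(65,30,22),(65,-30,22),(65,-30,0)]
    fun=lambda d:np.ravel([proj(c,w(q,Rrel@np.array([0,d[0],d[1]])))-k for q,k in zip(Q,cor)])
    r=least_squares(fun,[0,0],loss='soft_l1'); return cor,[(e[2],e[3]) for e in E],r.x,r.fun.round(1)
def grinder(s,f,O,ga):
    c=cam(s,f);g=cv2.cvtColor(f['frame'],cv2.COLOR_RGB2GRAY).astype(np.float32)
    W=lambda x,y:np.append(O+az(ga)[:2]*x+az(ga+90)[:2]*y,140)
    fl,fr,bl,br=[proj(c,W(x,y)) for x,y in [(0,30),(0,-30),(60,30),(60,-30)]]
    L,Rr,Fr=edge(g,fl,bl),edge(g,fr,br),edge(g,fl,fr)
    A,B=[onz(c,inter(e,Fr),140) for e in (L,Rr)];d=B-A
    sa=[]
    for e in (L,Rr):
        v=onz(c,e[0]+40*e[1],140)-onz(c,e[0]-40*e[1],140); sa.append((np.degrees(np.arctan2(v[1],v[0]))+90)%180-90)
    print('grinder px',fl.round(),fr.round(),'n',[(e[2],round(float(e[3]),2)) for e in (L,Rr,Fr)],'front az',np.degrees(np.arctan2(d[1],d[0]))+90,'sides',np.round(sa,2),'w',np.linalg.norm(d).round(1),'mid',((A+B)/2).round(2))
E
python3 -c "
from fit import *
s,f=load('w6');print(*shellfit(s,f),sep='\n');grinder(s,f,np.array([586.5,-177.3]),8)
P,Rt=tcp(np.array([586.5,-177.3]),8,-45,60);plan(P,Rt)"
```

```text
[array([444.94986, 354.49557], dtype=float32), array([440.62592, 264.54544], dtype=float32), array([200.81784, 260.97375], dtype=float32), array([194.06892, 352.40332], dtype=float32)]
[(40, np.float32(0.4298868)), (40, np.float32(0.2941595)), (40, np.float32(0.5953908)), (40, np.float32(0.6066089))]
[-1.03273357  2.176263  ]
[ 0.1 -0.8  1.8 -3.2 -4.6  1.   0.   1.6]
grinder px [353. 143.] [446. 120.] n [(40, 0.06), (40, 0.49), (40, 0.19)] front az 8.095183633525764 sides [8.24 6.68] w 58.0 mid [ 586.47 -177.01  140.  ]
n 3 min 2.6 rotvec/row [ 0.0289  0.0049 -0.0756]
{"dx":0.0035,"dy":0.0211,"dz":0.0327,"rx":0.0289,"ry":0.0049,"rz":-0.0756}
{"dx":0.0017,"dy":0.0222,"dz":0.0321,"rx":0.0289,"ry":0.0049,"rz":-0.0756}
{"dx":-0.0002,"dy":0.0232,"dz":0.0314,"rx":0.0289,"ry":0.0049,"rz":-0.0756}
```

```bash
echo "rel=rel+Rrel@np.array([0,-1.1,2.2])" > tmp; python3 - <<'E'
t=open('m.py').read().replace("\ndef tcp","; rel=rel+Rrel@np.array([0,-1.1,2.2])\ndef tcp",1);open('m.py','w').write(t)
f=open('fit.py').read().replace("[-2.5,-8]","[0,0]");open('fit.py','w').write(f)
E
python3 -c "
from m import *
P,Rt=tcp(np.array([586.5,-177.1]),8,-45,60);plan(P,Rt,n=4)"
```

```text
n 4 min 2.6 rotvec/row [ 0.0217  0.0037 -0.0567]
{"dx":0.0021,"dy":0.0161,"dz":0.0244,"rx":0.0217,"ry":0.0037,"rz":-0.0567}
{"dx":0.0011,"dy":0.0168,"dz":0.0240,"rx":0.0217,"ry":0.0037,"rz":-0.0567}
{"dx":0.0001,"dy":0.0173,"dz":0.0237,"rx":0.0217,"ry":0.0037,"rz":-0.0567}
{"dx":-0.0010,"dy":0.0178,"dz":0.0233,"rx":0.0217,"ry":0.0037,"rz":-0.0567}
```

Emit:
move_arm([
  {"dx":0.002,"dy":0.016,"dz":0.0244,"rx":0.0217,"ry":0.0037,"rz":-0.0567,"fingers":0.5},
  {"dx":0.001,"dy":0.017,"dz":0.024,"rx":0.0217,"ry":0.0037,"rz":-0.0567,"fingers":0.5},
  {"dx":0,"dy":0.0173,"dz":0.0237,"rx":0.0217,"ry":0.0037,"rz":-0.0567,"fingers":0.5},
  {"dx":-0.001,"dy":0.0178,"dz":0.0233,"rx":0.0217,"ry":0.0037,"rz":-0.0567,"fingers":0.5},
  {"dx":0,"dy":0,"dz":0,"rx":0,"ry":0,"rz":0,"fingers":0.5},
  {"dx":0,"dy":0,"dz":0,"rx":0,"ry":0,"rz":0,"fingers":0.5},
])

```text
clock: 22.55
tool_pos: [526.8, -184.8, 142.6]
tcp_rot: [0.983, 0.067, 0.172, -0.015]
wrist_force: [-0.5, -0.4, -0.8]
width: 58.4
grasp_force: 96.9
```

```bash
python3 -c "
from fit import *
s,f=grab('wrist','w7');print(s['tool_pos'],s['wrist_force'],s['width'])
print(*shellfit(s,f),sep='\n');grinder(s,f,np.array([586.5,-177.1]),8);grinder(s,f,np.array([586.5,-177.1]),7)
P,Rt=tcp(np.array([586.5,-177.1]),8,-45,60);plan(P,Rt)"
```

```text
[ 526.77664898 -184.76304251  142.64570539] [-0.52134442 -0.39302747 -0.81235251] 58.388143653527166
[array([444.68256, 353.97098], dtype=float32), array([440.97656, 263.61905], dtype=float32), array([194.93123, 264.01428], dtype=float32), array([194.55235, 353.66754], dtype=float32)]
[(40, np.float32(0.3338823)), (40, np.float32(0.21238089)), (40, np.float32(1.051775)), (40, np.float32(0.08150887))]
[-0.03289946 -0.29474289]
[-0.3  0.8  0.8 -1.2  0.6 -1.  -1.2  1.4]
grinder px [246. 155.] [396. 155.] n [(40, 0.4), (40, 0.4), (40, 0.3)] front az 8.126759520524587 sides [8.42 7.96] w 58.6 mid [ 586.75 -177.77  140.  ]
grinder px [246. 154.] [396. 156.] n [(40, 0.65), (40, 0.14), (40, 0.16)] front az 8.208412688111025 sides [7.46 7.57] w 58.8 mid [ 586.68 -177.6   140.  ]
n 1 min 1 rotvec/row [-0.0001 -0.0017  0.002 ]
{"dx":-0.0013,"dy":0.0008,"dz":0.0009,"rx":-0.0001,"ry":-0.0017,"rz":0.0020}
```

```bash
python3 -c "
from m import *
O=np.array([586.7,-177.7]);P,Rt=tcp(O,8.1,-40,0);plan(P,Rt,n=2);print(P)"
```

```text
n 2 min 1.4 rotvec/row [ 0.0002 -0.0009  0.0002]
{"dx":-0.0085,"dy":0.0009,"dz":0.0295,"rx":0.0002,"ry":-0.0009,"rz":0.0002}
{"dx":-0.0085,"dy":0.0009,"dz":0.0295,"rx":0.0002,"ry":-0.0009,"rz":0.0002}
[ 531.35505755 -185.40555511   82.28627321]
```

Emit:
move_arm([
  {"dx":-0.0055,"dy":0.0009,"dz":0.02,"rx":0,"ry":-0.001,"rz":0,"fingers":0.5},
  {"dx":-0.0055,"dy":0.0009,"dz":0.02,"rx":0,"ry":-0.001,"rz":0,"fingers":0.5},
  {"dx":-0.006,"dy":0,"dz":0.019,"rx":0,"ry":0,"rz":0,"fingers":0.5},
  {"dx":0,"dy":0,"dz":0,"rx":0,"ry":0,"rz":0,"fingers":0.5},
  {"dx":0,"dy":0,"dz":0,"rx":0,"ry":0,"rz":0,"fingers":0.5},
])

```text
clock: 23.1
tool_pos: [532.0, -185.5, 83.6]
tcp_rot: [0.982, 0.069, 0.173, -0.014]
wrist_force: [-0.0, 0.2, -1.9]
width: 58.3
grasp_force: 96.8
```

```bash
python3 -c "
from fit import *
O=np.array([586.7,-177.7])
s,f=grab('wrist','w8');print(s['tool_pos'],s['wrist_force'],s['width'])
print(*shellfit(s,f)[1:],sep='\n');grinder(s,f,O,8.1)
P,Rt=tcp(O,8.1,-16,0);plan(P,Rt,n=1)
for n in ('top','scene'): grab(n,n[0]+'8')"
```

```text
[ 531.96775042 -185.47932943   83.57039164] [-0.00984365  0.1928568  -1.93084348] 58.280574339917116
[(40, np.float32(0.53122354)), (40, np.float32(0.2323516)), (40, np.float32(0.24467151)), (40, np.float32(0.11038175))]
[ 0.10040691 -0.3119926 ]
[ 0.3  0.8  1.7 -1.2 -1.6 -1.2 -0.3  1.4]
grinder px [201. 107.] [436. 106.] n [(20, 0.31), (20, 0.11), (40, 0.14)] front az 8.131679105502585 sides [1.43 7.82] w 61.2 mid [ 586.55 -176.45  140.  ]
n 1 min 1 rotvec/row [ 0.0011 -0.0031  0.0015]
{"dx":0.0211,"dy":-0.0005,"dz":0.0096,"rx":0.0011,"ry":-0.0031,"rz":0.0015}
```

Shell and grinder agree in the same camera to within 1 mm. Moving forward onto the pins in small steps.

Emit:
move_arm([
  {"dx":0.01,"dy":-0.0005,"dz":0.005,"rx":0.001,"ry":-0.003,"rz":0.0015,"fingers":0.5},
  {"dx":0.011,"dy":0,"dz":0.0046,"rx":0,"ry":0,"rz":0,"fingers":0.5},
  {"dx":0,"dy":0,"dz":0,"rx":0,"ry":0,"rz":0,"fingers":0.5},
  {"dx":0,"dy":0,"dz":0,"rx":0,"ry":0,"rz":0,"fingers":0.5},
])

```text
clock: 23.65
tool_pos: [554.5, -182.4, 80.1]
tcp_rot: [0.983, 0.067, 0.17, -0.015]
wrist_force: [-0.3, -0.3, -1.5]
width: 58.5
grasp_force: 96.8
```

```bash
python3 -c "
from fit import *
O=np.array([586.7,-177.7])
s,f=grab('wrist','w9');print(s['tool_pos'],s['wrist_force'],s['width'])
print(shellfit(s,f)[1:])
P,Rt=tcp(O,8.1,-16,0);plan(P,Rt,n=1);P,Rt=tcp(O,8.1,-6,0);plan(P,Rt,n=1)"
```

```text
[ 554.48691868 -182.44831811   80.10135603] [-0.3229756  -0.31252627 -1.53316607] 58.49992149834532
([(40, np.float32(0.58933944)), (40, np.float32(0.22468728)), (40, np.float32(0.31035274)), (40, np.float32(0.076402456))], array([ 0.17537393, -0.31769405]), array([ 0. ,  0.7,  2.7, -1.1, -1.2, -1.2, -0.2,  1.5]))
n 1 min 1 rotvec/row [-0.0008  0.0032 -0.002 ]
{"dx":0.0018,"dy":-0.0004,"dz":-0.0018,"rx":-0.0008,"ry":0.0032,"rz":-0.0020}
n 1 min 1 rotvec/row [-0.0008  0.0032 -0.002 ]
{"dx":0.0113,"dy":-0.0004,"dz":0.0016,"rx":-0.0008,"ry":0.0032,"rz":-0.0020}
```

Emit:
move_arm([
  {"dx":0.0018,"dy":-0.0004,"dz":-0.0018,"rx":0,"ry":0.001,"rz":-0.001,"fingers":0.5},
  {"dx":0,"dy":0,"dz":0,"rx":0,"ry":0,"rz":0,"fingers":0.5},
  {"dx":0.0028,"dy":0,"dz":0.001,"rx":0,"ry":0,"rz":0,"fingers":0.5},
  {"dx":0.0028,"dy":0,"dz":0.001,"rx":0,"ry":0,"rz":0,"fingers":0.5},
  {"dx":0,"dy":0,"dz":0,"rx":0,"ry":0,"rz":0,"fingers":0.5},
])

```text
clock: 24.2
tool_pos: [561.7, -181.3, 82.8]
tcp_rot: [0.983, 0.068, 0.171, -0.015]
wrist_force: [-0.1, -0.4, -2.1]
width: 58.6
grasp_force: 96.8
```

```bash
python3 -c "
from m import *
O=np.array([586.7,-177.7]);s=bot.get_state();print(s['tool_pos'],s['wrist_force'],s['moment'],s['width'])
P,Rt=tcp(O,8.1,-10,0);plan(P,Rt,n=1)"
```

```text
[ 561.65019097 -181.28822946   82.821394  ] [-0.14399678 -0.37360485 -2.09647912] [-0.1391611   0.86738829  0.02011904] 58.627713029381056
n 1 min 1 rotvec/row [-0.0003  0.0008 -0.0006]
{"dx":-0.0007,"dy":-0.0002,"dz":0.0003,"rx":-0.0003,"ry":0.0008,"rz":-0.0006}
```

Emit:
move_arm([
  {"dx":0.0019,"dy":0,"dz":0.0008,"rx":0,"ry":0.0005,"rz":0,"fingers":0.5},
  {"dx":0.0014,"dy":0,"dz":0.0005,"rx":0,"ry":0,"rz":0,"fingers":0.5},
  {"dx":0,"dy":0,"dz":0,"rx":0,"ry":0,"rz":0,"fingers":0.5},
])

```text
clock: 24.5
tool_pos: [564.8, -180.8, 82.6]
tcp_rot: [0.983, 0.068, 0.171, -0.015]
wrist_force: [0.0, 0.0, -1.5]
width: 58.2
grasp_force: 96.8
```

Emit:
move_arm([
  {"dx":0.0019,"dy":0,"dz":0.0007,"rx":0,"ry":0,"rz":0,"fingers":0.5},
  {"dx":0.0009,"dy":0,"dz":0.0003,"rx":0,"ry":0,"rz":0,"fingers":0.5},
  {"dx":0,"dy":0,"dz":0,"rx":0,"ry":0,"rz":0,"fingers":0.5},
])

```text
clock: 24.8
tool_pos: [566.8, -180.4, 82.3]
tcp_rot: [0.983, 0.067, 0.171, -0.015]
wrist_force: [-2.5, -1.1, -1.5]
width: 58.5
grasp_force: 96.9
```

```bash
python3 -c "
from m import *
O=np.array([586.7,-177.7]);s=bot.get_state();print(s['tool_pos'],s['wrist_force'],s['moment'],s['width'])
P,Rt=tcp(O,8.1,0,0);plan(P,Rt,n=1)"
```

```text
[ 566.82626347 -180.36983155   82.2826934 ] [-2.47450846 -1.09080607 -1.54625557] [-0.15058524  1.39570505 -0.0259394 ] 58.52516662909122
n 1 min 1 rotvec/row [-0.0009  0.0024 -0.0011]
{"dx":0.0039,"dy":-0.0000,"dz":0.0014,"rx":-0.0009,"ry":0.0024,"rz":-0.0011}
```

The pins are in and the plunger contact reads about 2.5 N. I'll keep pressing.

Emit:
move_arm([
  {"dx":0.0014,"dy":0,"dz":0.0005,"rx":0,"ry":0,"rz":0,"fingers":0.5},
  {"dx":0.0009,"dy":0,"dz":0.0003,"rx":0,"ry":0,"rz":0,"fingers":0.5},
  {"dx":0,"dy":0,"dz":0,"rx":0,"ry":0,"rz":0,"fingers":0.5},
])

```text
clock: 25.1
tool_pos: [569.4, -180.0, 82.3]
tcp_rot: [0.983, 0.067, 0.171, -0.015]
wrist_force: [-2.6, -0.4, -0.2]
width: 58.7
grasp_force: 96.9
```

Emit:
move_arm([
  {"dx":0.0014,"dy":0,"dz":0.0005,"rx":0,"ry":0,"rz":0,"fingers":0.5},
  {"dx":0,"dy":0,"dz":0,"rx":0,"ry":0,"rz":0,"fingers":0.5},
])

```text
clock: 25.3
tool_pos: [570.7, -179.8, 82.3]
tcp_rot: [0.983, 0.068, 0.171, -0.015]
wrist_force: [-4.5, -0.3, 1.7]
width: 58.9
grasp_force: 97.2
```

Emit:
move_arm([
  {"dx":0.001,"dy":0,"dz":0.0003,"rx":0,"ry":0,"rz":0,"fingers":0.5},
  {"dx":0,"dy":0,"dz":0,"rx":0,"ry":0,"rz":0,"fingers":0.5},
])

```text
clock: 25.5
tool_pos: [570.7, -179.8, 82.1]
tcp_rot: [0.983, 0.067, 0.17, -0.015]
wrist_force: [-7.1, -2.7, 1.7]
width: 58.4
grasp_force: 97.7
```

```bash
python3 -c "
from m import *
O=np.array([586.7,-177.7]);s=bot.get_state();print(s['tool_pos'],s['wrist_force'],s['moment'],s['width'])
P,Rt=tcp(O,8.1,0,0);plan(P,Rt,n=1)"
```

```text
[ 570.68361485 -179.76706822   82.08996433] [-7.11144819 -2.68289653  1.69834584] [-0.33298587  2.378191    0.06089431] 58.41375106216423
n 1 min 1 rotvec/row [-0.0014  0.0045 -0.0011]
{"dx":0.0003,"dy":0.0000,"dz":-0.0001,"rx":-0.0014,"ry":0.0045,"rz":-0.0011}
```

Emit:
move_arm([
  {"dx":0.0014,"dy":0,"dz":0.0005,"rx":0,"ry":0,"rz":0,"fingers":0.5},
  {"dx":0,"dy":0,"dz":0,"rx":0,"ry":0,"rz":0,"fingers":0.5},
])

```text
clock: 25.7
tool_pos: [570.6, -179.6, 81.6]
tcp_rot: [0.983, 0.067, 0.168, -0.016]
wrist_force: [-11.9, -1.3, 4.6]
width: 58.7
grasp_force: 98.2
```

Emit:
move_arm([
  {"dx":0.0014,"dy":0,"dz":0.0005,"rx":0,"ry":0,"rz":0,"fingers":0.5},
  {"dx":0,"dy":0,"dz":0,"rx":0,"ry":0,"rz":0,"fingers":0.5},
])

```text
clock: 25.9
tool_pos: [570.6, -179.5, 81.1]
tcp_rot: [0.984, 0.067, 0.167, -0.016]
wrist_force: [-15.9, -2.8, 5.1]
width: 58.6
grasp_force: 98.7
```

Emit:
move_arm([
  {"dx":0.0014,"dy":0,"dz":0.0005,"rx":0,"ry":0,"rz":0,"fingers":0.5},
  {"dx":0,"dy":0,"dz":0,"rx":0,"ry":0,"rz":0,"fingers":0.5},
])

```text
clock: 26.1
tool_pos: [570.6, -179.4, 80.8]
tcp_rot: [0.984, 0.067, 0.166, -0.016]
wrist_force: [-19.4, -2.9, 8.9]
width: 58.7
grasp_force: 99.1
```

```bash
python3 -c "
from fit import *
O=np.array([586.7,-177.7]);s,f=grab('wrist','w10');print(s['tool_pos'],s['wrist_force'],s['moment'],s['width'])
print(shellfit(s,f)[1:])
P,Rt=tcp(O,8.1,0,0);plan(P,Rt,n=1)"
```

```text
[ 570.556544   -179.35472317   80.83444541] [-19.35283763  -2.93903158   8.92793565] [-0.66435577  4.04398634  0.3246367 ] 58.679055580302276
([(40, np.float32(0.16824701)), (40, np.float32(0.56695884)), (40, np.float32(0.4706125)), (40, np.float32(0.08764355))], array([ 0.13595503, -0.40093983]), array([ 0.2, -0.8,  1.3, -0.4, -2.1,  0.8, -0.1,  0.3]))
n 1 min 1 rotvec/row [-0.0035  0.0125 -0.0023]
{"dx":0.0008,"dy":0.0005,"dz":-0.0013,"rx":-0.0035,"ry":0.0125,"rz":-0.0023}
```

The shell is firmly stopped near x = 0. The load has tipped the tool back about 0.7° and dropped it about 1.4 mm, so I'll correct the tilt and height while keeping the push.

Emit:
move_arm([
  {"dx":0.0008,"dy":0,"dz":-0.0012,"rx":0,"ry":0.006,"rz":0,"fingers":0.5},
  {"dx":0,"dy":0,"dz":0,"rx":0,"ry":0,"rz":0,"fingers":0.5},
])

```text
clock: 26.35
tool_pos: [570.6, -179.3, 80.9]
tcp_rot: [0.983, 0.067, 0.168, -0.016]
wrist_force: [-15.4, -3.7, 1.3]
width: 58.6
grasp_force: 97.6
```

Emit:
move_arm([
  {"dx":0.0003,"dy":0,"dz":0,"rx":0,"ry":0.008,"rz":0,"fingers":0.5},
  {"dx":0,"dy":0,"dz":0,"rx":0,"ry":0,"rz":0,"fingers":0.5},
])

```text
clock: 26.55
tool_pos: [571.0, -179.3, 80.8]
tcp_rot: [0.983, 0.067, 0.172, -0.017]
wrist_force: [-13.6, -4.3, 0.6]
width: 58.6
grasp_force: 97.5
```

```bash
python3 -c "
from fit import *
O=np.array([586.7,-177.7]);s,f=grab('wrist','w11');print(s['tool_pos'],s['wrist_force'],s['moment'],s['width'])
P,Rt=tcp(O,8.1,0,0);plan(P,Rt,n=1)
for n in ('w8','w9','w10','w11'):
    s,f=load(n);print(n,np.round(shellfit(s,f)[0],1).tolist())
    g=cv2.cvtColor(f['frame'],cv2.COLOR_RGB2GRAY); print(g[225:285:2,260].tolist(), g[225:285:2,380].tolist())
"
```

```text
[ 570.95745683 -179.25100489   80.80000988] [-13.55869322  -4.28265735   0.57726313] [-1.26420821  4.00848495 -0.11837401] 58.56682256835598
n 1 min 1 rotvec/row [-0.0039  0.0003 -0.003 ]
{"dx":0.0004,"dy":0.0005,"dz":-0.0014,"rx":-0.0039,"ry":0.0003,"rz":-0.0030}
w8 [[444.6000061035156, 354.1000061035156], [440.6000061035156, 263.70001220703125], [197.60000610351562, 264.29998779296875], [194.1999969482422, 353.70001220703125]]
[93, 84, 96, 108, 110, 115, 109, 96, 92, 87, 90, 106, 124, 120, 109, 97, 86, 77, 79, 89, 125, 159, 177, 172, 172, 171, 169, 170, 173, 172] [122, 121, 122, 118, 107, 102, 97, 101, 100, 100, 98, 99, 93, 79, 69, 71, 67, 73, 79, 96, 140, 157, 170, 173, 166, 168, 165, 168, 170, 167]
w9 [[445.20001220703125, 354.1000061035156], [440.0, 263.6000061035156], [197.60000610351562, 264.29998779296875], [194.39999389648438, 353.6000061035156]]
[111, 111, 112, 114, 113, 111, 110, 108, 102, 93, 71, 78, 89, 98, 106, 111, 110, 107, 100, 83, 122, 149, 158, 156, 154, 154, 152, 154, 155, 154] [48, 52, 50, 50, 64, 62, 63, 104, 98, 94, 90, 76, 72, 79, 83, 96, 105, 109, 113, 91, 13
[... 285 characters left out ...]
, 174, 174, 174, 176, 162, 126, 84, 135, 160, 168, 168, 168, 167, 164, 160, 164] [166, 164, 164, 164, 165, 163, 164, 164, 166, 167, 166, 167, 165, 166, 166, 166, 164, 165, 147, 107, 81, 127, 150, 168, 166, 162, 161, 159, 162, 160]
w11 [[444.70001220703125, 355.1000061035156], [440.70001220703125, 262.8999938964844], [198.60000610351562, 261.3999938964844], [194.10000610351562, 354.20001220703125]]
[173, 178, 174, 176, 176, 177, 172, 176, 175, 177, 176, 176, 175, 173, 174, 176, 175, 169, 144, 80, 115, 146, 169, 167, 167, 165, 163, 159, 164, 165] [163, 164, 164, 166, 163, 164, 163, 163, 162, 166, 167, 164, 167, 166, 166, 164, 166, 158, 129, 64, 129, 153, 164, 164, 161, 161, 159, 160, 160, 161]
```

Emit:
move_arm([
  {"dx":0.0008,"dy":0,"dz":-0.0005,"rx":0,"ry":0.008,"rz":0,"fingers":0.5},
  {"dx":0,"dy":0,"dz":0,"rx":0,"ry":0,"rz":0,"fingers":0.5},
  {"dx":0,"dy":0,"dz":0,"rx":0,"ry":0,"rz":0,"fingers":0.5},
])

```text
clock: 26.9
tool_pos: [571.3, -179.2, 80.8]
tcp_rot: [0.982, 0.067, 0.175, -0.017]
wrist_force: [-12.2, -4.3, -3.0]
width: 58.7
grasp_force: 97.1
```

```bash
cat > st.py <<'E'
from fit import *
import sys
n=sys.argv[1];O=np.array([586.7,-177.7]);s,f=grab('wrist',n);print(s['tool_pos'].round(2),s['wrist_force'].round(1),s['moment'].round(2))
P,Rt=tcp(O,8.1,0,0);plan(P,Rt,n=1)
Rm=R.from_quat(s['tcp_rot']).as_matrix();S=Rm@Rrel;C=Rm@rel+s['tool_pos'];X=np.append(az(8.1)[:2],0)
for x in (-65,65): print('rim x at',x,[((C+S@np.array([x,y,22])-np.append(O,0))@X).round(2) for y in (-30,30)],'z',(C+S@np.array([x,0,22]))[2].round(1))
print(np.round(shellfit(s,f)[0],1).tolist())
E
python3 st.py w12; sed -i 's/grab(.wrist.,n)/load(n)/' st.py; for i in w9 w10 w11; do echo $i; python3 st.py $i; done; sed -i "s/load(n)/grab('wrist',n)/" st.py
```

```text
[ 571.29 -179.17   80.85] [-12.2  -4.3  -3. ] [-1.45  3.99 -0.1 ]
n 1 min 1 rotvec/row [-0.0042 -0.0065 -0.0034]
{"dx":0.0002,"dy":0.0005,"dz":-0.0015,"rx":-0.0042,"ry":-0.0065,"rz":-0.0034}
rim x at -65 [np.float64(0.95), np.float64(0.84)] z 8.7
rim x at 65 [np.float64(0.08), np.float64(-0.03)] z 138.7
[[444.70001220703125, 354.3999938964844], [440.8999938964844, 264.6000061035156], [198.6999969482422, 260.5], [194.1999969482422, 354.0]]
w9
[ 554.49 -182.45   80.1 ] [-0.3 -0.3 -1.5] [-0.17  0.91  0.01]
n 1 min 1 rotvec/row [-0.0042 -0.0065 -0.0034]
{"dx":0.0002,"dy":0.0005,"dz":-0.0015,"rx":-0.0042,"ry":-0.0065,"rz":-0.0034}
rim x at -65 [np.float64(-16.85), np.float64(-16.93)] z 7.8
rim x at 65 [np.float64(-16.48), np.float64(-16.56)] z 137.8
[[445.20001220703125, 354.1000061035156], [440.0, 263.6000061035156], [197.60000610351562, 264.29998779296875], [194.39999389648438, 353.6000061035156]]
w10
[ 570.56 -179.35   80.83] [-19.4  -2.9   8.9] [-0.66  4.04  0.32]
n 1 min 1 rotvec/row [-0.0042 -0.0065 -0.0034]
{"dx":0.0002,"dy":0.0005,"dz":-0.0015,"rx":-0.0042,"ry":-0.0065,"rz":-0.0034}
rim x at -65 [np.float64(-1.23), np.float64(-1.28)] z 8.4
rim x at 65 [np.float64(0.42), np.float64(0.37)] z 138.3
[[444.79998779296875, 355.8999938964844], [441.20001220703125, 263.1000061035156], [198.1999969482422, 262.6000061035156], [194.1999969482422, 355.20001220703125]]
w11
[ 570.96 -179.25   80.8 ] [-13.6  -4.3   0.6] [-1.26  4.01 -0.12]
n 1 min 1 rotvec/row [-0.0042 -0.0065 -0.0034]
{"dx":0.0002,"dy":0.0005,"dz":-0.0015,"rx":-0.0042,"ry":-0.0065,"rz":-0.0034}
rim x at -65 [np.float64(0.12), np.float64(0.02)] z 8.5
rim x at 65 [np.float64(0.13), np.float64(0.03)] z 138.5
[[444.70001220703125, 355.1000061035156], [440.70001220703125, 262.8999938964844], [198.60000610351562, 261.3999938964844], [194.10000610351562, 354.20001220703125]]
```

Emit:
move_arm([
  {"dx":0.0004,"dy":0,"dz":-0.0012,"rx":0,"ry":-0.002,"rz":0,"fingers":0.5},
  {"dx":0.001,"dy":0,"dz":0.0003,"rx":0,"ry":0,"rz":0,"fingers":0.5},
  {"dx":0.001,"dy":0,"dz":0.0003,"rx":0,"ry":0,"rz":0,"fingers":0.5},
  {"dx":0,"dy":0,"dz":0,"rx":0,"ry":0,"rz":0,"fingers":0.5},
  {"dx":0,"dy":0,"dz":0,"rx":0,"ry":0,"rz":0,"fingers":0.5},
])

```text
clock: 27.45
tool_pos: [571.1, -178.8, 81.5]
tcp_rot: [0.983, 0.066, 0.172, -0.018]
wrist_force: [-17.2, -5.2, 0.6]
width: 58.8
grasp_force: 98.3
```

```bash
python3 st.py w13
```

```text
[ 571.05 -178.83   81.5 ] [-17.2  -5.2   0.6] [-1.41  4.84  0.01]
n 1 min 1 rotvec/row [-0.0054 -0.0005 -0.0039]
{"dx":0.0001,"dy":0.0009,"dz":-0.0008,"rx":-0.0054,"ry":-0.0005,"rz":-0.0039}
rim x at -65 [np.float64(0.32), np.float64(0.21)] z 9.2
rim x at 65 [np.float64(0.26), np.float64(0.14)] z 139.2
[[445.1000061035156, 355.0], [441.0, 265.20001220703125], [198.10000610351562, 260.8999938964844], [194.39999389648438, 355.20001220703125]]
```

Emit:
move_arm([
  {"dx":0.0003,"dy":0.0008,"dz":-0.0006,"rx":-0.003,"ry":0,"rz":-0.003,"fingers":0.5},
  {"dx":0.0006,"dy":0,"dz":0.0002,"rx":0,"ry":0.001,"rz":0,"fingers":0.5},
  {"dx":0,"dy":0,"dz":0,"rx":0,"ry":0,"rz":0,"fingers":0.5},
  {"dx":0,"dy":0,"dz":0,"rx":0,"ry":0,"rz":0,"fingers":0.5},
])

```text
clock: 27.9
tool_pos: [571.1, -179.0, 81.5]
tcp_rot: [0.983, 0.067, 0.172, -0.016]
wrist_force: [-18.3, -3.2, -1.2]
width: 58.3
grasp_force: 98.2
```

```bash
python3 st.py w14; python3 - <<'E'
from fit import *
s,f=load('w14');g=cv2.cvtColor(f['frame'],cv2.COLOR_RGB2GRAY)
for c in (215,240,300,360,400,425): print(c,g[255:275,c].tolist())
for a,b in (('s4','s14'),('t4','t14')):
    grab({'s':'scene','t':'top'}[b[0]],b)
    A,B=[cv2.imread(f'pics/{n}.png').astype(int) for n in (a,b)];d=abs(A-B).sum(2)
    P={'espresso':(630,303,25),'garlic':(659,426,30),'mandarin':(550,500,27),'timer':(391,-249,30)}
    for k,v in P.items():
        u,w=proj(cam(*load(b)),v).astype(int);print(b,k,np.median(d[w-10:w+10,u-10:u+10]),d[w-10:w+10,u-10:u+10].max())
E
```

```text
[ 571.1  -178.97   81.54] [-18.3  -3.2  -1.2] [-0.86  5.03  0.21]
n 1 min 1 rotvec/row [-0.0035  0.0004 -0.0015]
{"dx":0.0000,"dy":0.0007,"dz":-0.0008,"rx":-0.0035,"ry":0.0004,"rz":-0.0015}
rim x at -65 [np.float64(0.23), np.float64(0.21)] z 9.2
rim x at 65 [np.float64(0.28), np.float64(0.27)] z 139.2
[[444.6000061035156, 355.0], [441.1000061035156, 265.20001220703125], [198.5, 261.1000061035156], [194.1999969482422, 355.20001220703125]]
215 [118, 118, 114, 110, 104, 100, 89, 66, 59, 56, 68, 85, 91, 104, 108, 112, 113, 113, 114, 110]
240 [167, 170, 170, 172, 172, 165, 139, 121, 101, 86, 106, 123, 134, 151, 164, 168, 168, 168, 167, 168]
300 [174, 172, 170, 173, 172, 165, 129, 108, 91, 82, 113, 133, 144, 155, 165, 170, 168, 167, 167, 166]
360 [169, 167, 170, 171, 169, 161, 135, 113, 85, 82, 118, 141, 150, 153, 163, 168, 168, 166, 165, 165]
400 [170, 173, 172, 174, 171, 159, 146, 127, 89, 85, 123, 141, 147, 153, 162, 165, 164, 164, 162, 163]
425 [87, 87, 81, 74, 67, 60, 57, 59, 58, 57, 78, 102, 119, 125, 132, 132, 135, 135, 134, 134]
s14 espresso 7.0 275
s14 garlic 287.5 477
s14 mandarin 118.0 222
s14 timer 8.0 172
t14 espresso 11.0 45
t14 garlic 8.0 31
t14 mandarin 10.0 38
t14 timer 232.0 396
```

The seam at the top is thin and even, and the shell is parallel to the split face with a push of about 18 N. In whichever view has a clear line of sight, the cup, garlic, mandarin and timer haven't changed. Handing in while still holding.

```bash
python3 -c "
from workcell import bot
print(bot.hand_in())"
```

```text
the job is handed in; nothing more can be done
None
```

The shell was stood upright on its notched edge, brought onto both dowel pins and pressed home at about 18 N, still gripped at hand-in. The top seam looks flush, but I couldn't see the bottom seam or the plunger directly and judged those from the arm's position and force. The cup, garlic, mandarin and timer were left alone.

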